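Fetch the matching spacer from a drop-front cabinet

TASK

Pull the drop-front door of the small grey cabinet all the way down, take out the one spacer tube that best fills the gap between the two end stops of the assembly nest (the longest that goes in between them), and lay it down in the nest. Then push the cabinet door fully shut again. Leave the other two spacers where they lie in the rack and do not disturb the loose collet, end cap and bearing on the bench.

Things in the scene. Friction and masses are not known exactly. Their poses are not given: they have to be found in the camera images.
- cabinet: small grey steel cabinet, fixed, 108 deep x 260 wide x 165 mm high, front leaning back. Origin on the bench at the middle of the foot of its front; x to its rear, y to its left seen from the robot, z up. Its top starts 54 mm behind the origin, 160 mm up, above the spacers: a gripper straight down strikes it, one tilted about 28 degrees from the robot's side passes under it.
- rack_mid (a point): centre of the lower end of the spacer in the middle place of the rack inside the cabinet, 30 mm behind the cabinet's origin and 45 mm up. Other places 56 mm to either side (cabinet y). Each spacer lies on two rods rising to the rear at 28 degrees, lower end against a small stop; rods and stop are narrower than the spacer; the deck is 27 mm below the spacer's axis, so fingers fit on both sides.
- door (a joint): hinge of the bottom-hinged door, rad: 0 shut (leaning 0.36 rad back from upright), grows as the door comes down towards the robot, 1.85 at its stop (nearly level). It is stiff (0.35 N m friction, door 0.35 kg) and stays where it is left; no latch. It may start a little ajar.
- door_bar (a point): middle of the door's pull bar: round, level, 10 mm thick, along the cabinet's y, 84 mm between its two arms, beyond the door's free edge in the plane of the door, with a 31 mm gap between bar and panel edge. 178 mm from the hinge axis; shut, about 24 mm above the cabinet's top; right down, about 36 mm above the bench. It can be pinched from above at any door angle.
- door_hinge (a point): point on the door's hinge axis (parallel to the cabinet's y), at the middle of the door, 22 mm above the bench at the foot of the front. At door angle q the bar is 178*sin(0.36-q) mm behind (cabinet +x) and 178*cos(0.36-q) mm above this point.
- spacer_a: turned steel spacer tube, 30 mm long, 26 mm outside diameter, 17 mm bore, about 0.1 kg; one of three alike but for length. Origin: centre of one end face; z along the tube, its middle 15 mm along +z. At the start in one of the three places of the sloping rack, this end lowest and towards the robot, z rising to the cabinet's rear at 28 degrees above level.
- spacer_b: turned steel spacer tube, 38 mm long, 26 mm outside diameter, 17 mm bore, about 0.1 kg; one of three alike but for length. Origin: centre of one end face; z along the tube, its middle 19 mm along +z. At the start in one of the three places of the sloping rack, this end lowest and towards the robot, z rising to the cabinet's rear at 28 degrees above level.
- spacer_c: turned steel spacer tube, 46 mm long, 26 mm outside diameter, 17 mm bore, about 0.1 kg; one of three alike but for length. Origin: centre of one end face; z along the tube, its middle 23 mm along +z. At the start in one of the three places of the sloping rack, this end lowest and towards the robot, z rising to the cabinet's rear at 28 degrees above level.
- spacer_b_mid (a point): middle of the 38 mm spacer, on its axis.
- nest: assembly nest: fixed base plate 86 x 64 x 8 mm, two upright end stops 24 mm wide, 49 mm high, inner faces 42 mm apart along the nest's x, flared outward above 40 mm. Between them two rods hold a 26 mm tube level, along x, its axis 35.5 mm above the bench. Rods and stops are narrower than the tube: fingers pass on both sides down to 8 mm above the bench. Origin: centre of underside; z up.
- nest_seat (a point): where the middle of the right spacer belongs: midway between the stops, 35.5 mm above the bench.
- collet: loose steel collet standing on the bench, 26 mm across, 38 mm high, a bystander; origin at the centre of its underside.
- end_cap: loose stepped metal end cap, 32 mm across, 26 mm high, a bystander; origin at the centre of its underside.
- bearing: loose ball bearing lying flat, 35 mm across, 11 mm high, a bystander; origin at the centre of its underside.

How it is judged:
By the outcome, as a careful person would: the job done as asked, in the order asked, and still so for the second after the job is handed in, with the robot touching nothing.
It also fails if it takes over 61 s, if anything falls off the work surface, if the arm or the gripper's body presses on something with over 40 N, if the wrist force passes 120 N, or if a joint passes its speed limit or range.

ROBOT

A 7-joint arm with a two-finger parallel gripper is mounted at the origin on a cart in front of the work surface, level with it; the furniture and walls round the work are solid. World frame = base frame: x ahead of the robot, y to its left, z up, the work surface at z = 0. Lengths are in m, angles in rad, forces in N, time in s.
With the tool pointing down it reaches from about 0.4 to 0.85 m from the base axis. Payload 10.4 kg.
Tool frame: the origin (TCP) lies on the centre line of the jaws, within the pads' length; the fingertips stand 17 mm ahead of it and the grasp point (between the pads) lies 2 mm behind it; z points along the fingers, y is the line along which they close (so a half turn about z gives the same grasp; the last joint's range is limited). The gripper opens to 85 mm and grips with 20 to 120 N. Pads are 22 mm wide; open, the fingers measure 114 mm over their backs; the gripper's body (76 mm by 85 mm) begins 54 mm behind the grasp point. The pads swing forward as they close: fully open they stand 13 mm farther back than shut.
Start: joints at [-1.287, 0.332, -0.065, 1.46, 0.022, 1.35, -0.088], TCP at [0.189, 0.596, 0.248] pointing down, gripper open.
Joint ranges: [-2.6, 2.6], [-0.5, 2.12], [-1.47, 1.34], [0.16, 2.42], [-1.27, 4.41], [0.06, 2.06], [-2.6, 2.6]. Speed limits (rad/s): [2.22, 2.22, 2.79, 2.79, 3.14, 3.14, 3.14].

INTERFACE

Orientations are given as a unit quaternion [x, y, z, w].
In Python, from workcell import get_obs, optics, job gives the robot as it stands. The module is installed in compiled form; this text tells all that it offers.
- The arm moves only by the tool send_rows, never from a script. Its argument "plan" is a list that holds one entry, the list of rows, each a list of 7 numbers: the turn, a rotation vector about the tool's x, y, z in units of 1.5 rad (1.0 is 1.5 rad), then the shift along the tool's x, y, z in units of 20 cm (1.0 is 20 cm), then the opening, from 0 (shut) to 1 (fully open). A call has 1 to 20 rows; each row shifts and turns the commanded pose from where the row before left it, along the tool's axes as they then stand; what a row does not reach is not made up. A row lasts 1/12 s, in which the tool goes at most 41.7 mm and 7.16 degrees, less where a joint would pass 70% of its speed; a pose out of reach is approached as far as the arm can. A call with a number of a shift or a turn outside -1 to 1 is refused whole. A call with a gripper value outside its range is refused whole. The fingers move at their own pace and stop on an object; "squeeze" is the grip in N (left out, the last holds). Time passes only in rows, so rows that do not move let the fingers close. It gives the time, the measured TCP pose, the force, the opening and the grip force at its end, in the units of the state.
- get_obs(): the state, without advancing time (a new reading comes with each control period).
- optics.camera(name): name is "side" or "top" or "wrist"; returns the picture (420x560x3 uint8, red, green, blue); there is no depth.
- optics.get_calibration(name): a dict with "intrinsics" (3x3 intrinsics, pixels), "world_from_camera" (4x4, takes a point from camera to world coordinates); the wrist camera has in their place "T_tool_cam" (4x4, takes a point from camera to tool coordinates, whose origin is the TCP and whose axes are the flange's). Camera axes: x right, y up, looking along -z (the intrinsics and any distortion apply to the point x, -y, -z); pixel columns grow to the right and rows downward; lengths in m; the calibration is good to about 2 mm. A picture is of the moment at which its call begins: read the wrist's pose just before it. get_calibration takes no time and is no camera call.
- job.hand_in(): hands the job in; it is judged then, once.
The state is a dict: "clock": time; "joint_pos": joint angles; "joint_velocities": joint speeds; "tau": joint torques, N m; "position": TCP position; "ee_rot": TCP orientation; "ft_force": force on the tool from outside, world axes, zero at the start; "torque": the same for the moment, N m; "grip_width": opening from 0.0 (shut) to 1.0 (fully open); "grasp_force": force on a finger pad.
Only numpy, scipy, OpenCV 4.12 (cv2) and the standard library are available. Lean on these libraries where they do the work, as an engineer would, in place of code of your own. Each camera call takes 0.05 s, during which the arm holds its last target. There are 200 camera calls.

## Working session

There is one attempt and no reset: what is moved stays moved. The work goes in short steps, Python scripts to look and compute and a tool call to move; the robot and the scene stay as the last step left them, time stands still between calls to the robot, and variables do not carry over. Pictures are saved under pics/ and viewed, at most 10 in all, crops included, and the job is handed in when it is done.

Besides the shell and the picture viewer there is one more tool, called after ">>>" by a JSON object that holds its "method" and its "body". send_rows: Moves the arm, as the interface text tells. Its arguments: {"type":"object","properties":{"plan":{"type":"array"},"squeeze":{"type":"number"}},"required":["plan"]}

```bash
mkdir -p pics; python3 - <<'E'
from workcell import get_obs, optics, job
import cv2,numpy as np
o=get_obs()
for k,v in o.items(): print(k,np.round(v,4))
for n in ["side","top","wrist"]:
    im=optics.camera(n); cv2.imwrite(f"pics/{n}0.png",im[:,:,::-1])
    c=optics.get_calibration(n); print(n,{k:np.round(v,4).tolist() if not isinstance(v,str) else v for k,v in c.items()})
E
```

```text
clock 0.0
joint_pos [-1.2866  0.3329 -0.0647  1.461   0.0216  1.3499 -0.0885]
joint_velocities [-0.      0.0002  0.001  -0.0014  0.0007  0.0006 -0.0004]
tau [-2.00000e-04 -6.25446e+01  4.90000e-02 -3.91607e+01  1.62000e-02
  9.90000e-03 -0.00000e+00]
position [0.1887 0.5955 0.2475]
ee_rot [ 1.528e-01  9.883e-01 -7.000e-04 -1.000e-04]
ft_force [ 0.6302 -0.4456 -0.6203]
torque [-0.0279  0.0084  0.0258]
grasp_force 0.0
grip_width 0.9974
side {'intrinsics': [[431.7045, 0.0, 276.6811], [0.0, 431.7045, 210.6679], [0.0, 0.0, 1.0]], 'world_from_camera': [[0.9796, 0.1295, -0.1538, 0.4008], [-0.201, 0.654, -0.7293, -0.8356], [0.0062, 0.7454, 0.6666, 0.7825], [0.0, 0.0, 0.0, 1.0]]}
top {'intrinsics': [[388.5527, 0.0, 279.6107], [0.0, 388.5527, 207.5353], [0.0, 0.0, 1.0]], 'world_from_camera': [[-0.0055, 0.9964, -0.0851, 0.482], [-0.9994, -0.0084, -0.0337, -0.1429], [-0.0343, 0.0849, 0.9958, 0.9735], [0.0, 0.0, 0.0, 1.0]]}
wrist {'intrinsics': [[313.97, 0.0, 278.7985], [0.0, 313.97, 214.8643], [0.0, 0.0, 1.0]], 'T_tool_cam': [[-0.0002, 0.9581, 0.2864, 0.0736], [1.0, 0.0001, 0.0001, 0.0006], [0.0001, 0.2864, -0.9581, -0.1248], [0.0, 0.0, 0.0, 1.0]]}
```

View pics/side0.png

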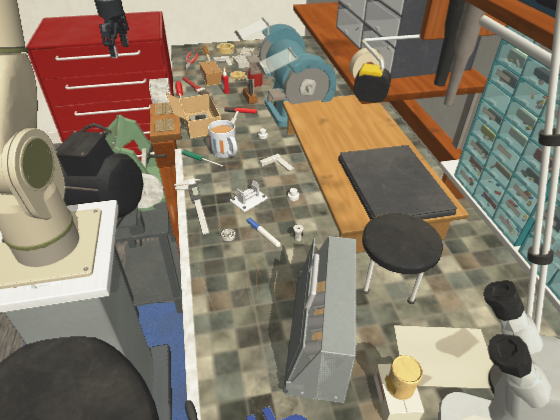

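View pics/top0.png

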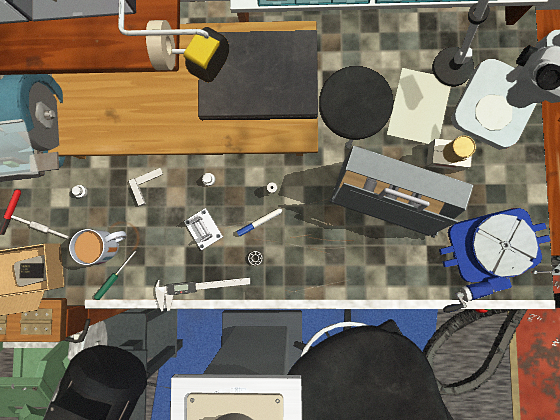

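Side: cabinet around (325,320), nest (248,197). Top: cabinet around (405,190) with its bar near (405,197), nest (203,229). The door is a little ajar, and I'll zoom in next.

```bash
cat > h.py <<'E'
from workcell import get_obs, optics, job
import cv2,numpy as np
from scipy.optimize import least_squares
from scipy.spatial.transform import Rotation as R
def cal(n,o=None):
    c=optics.get_calibration(n);K=np.array(c["intrinsics"])
    if n=="wrist":
        T=np.eye(4);T[:3,:3]=R.from_quat(o["ee_rot"]).as_matrix();T[:3,3]=o["position"];W=T@np.array(c["T_tool_cam"])
    else: W=np.array(c["world_from_camera"])
    return K,W
def proj(KW,p):
    K,W=KW;q=(np.asarray(p,float)-W[:3,3])@W[:3,:3];q=q*[1,-1,-1]
    u=q@K.T;return u[...,:2]/u[...,2:]
def ray(KW,uv):
    K,W=KW;d=np.linalg.inv(K)@[*uv,1];d=W[:3,:3]@(d*[1,-1,-1]);return W[:3,3],d/np.linalg.norm(d)
def onz(KW,uv,z):
    c,d=ray(KW,uv);return c+d*(z-c[2])/d[2]
def tri(obs):
    A=np.zeros((3,3));b=np.zeros(3);rs=[ray(k,u) for k,u in obs]
    for c,d in rs:
        M=np.eye(3)-np.outer(d,d);A+=M;b+=M@c
    p=np.linalg.solve(A,b);return p,[np.linalg.norm((np.eye(3)-np.outer(d,d))@(p-c)) for c,d in rs]
def crop(im,x0,y0,w,h,s):
    return cv2.resize(im[y0:y0+h,x0:x0+w],None,fx=s,fy=s,interpolation=cv2.INTER_CUBIC)
E
python3 - <<'E'
from h import *
t=cv2.imread("pics/top0.png");s=cv2.imread("pics/side0.png")
a=crop(t,325,140,160,110,4.5);b=crop(t,175,195,80,70,4);
cv2.imwrite("pics/c1.png",a)
c=crop(s,280,225,84,180,3.3);d=crop(s,220,170,70,60,5);e=crop(t,175,200,70,55,5)
H=600;out=np.zeros((H,277+10+350,3),np.uint8);out[:c.shape[0],:c.shape[1]]=c
out[:300,287:637]=d;out[305:580,287:637]=e
cv2.imwrite("pics/c2.png",out)
E
```

```text
(no output)
```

View pics/c1.png

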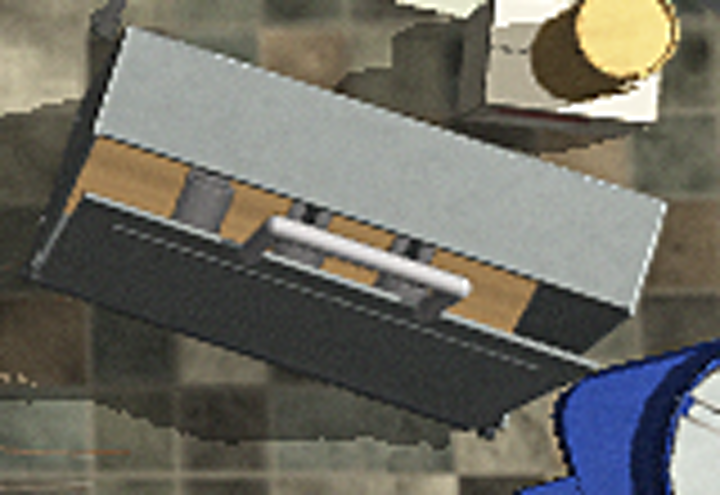

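View pics/c2.png

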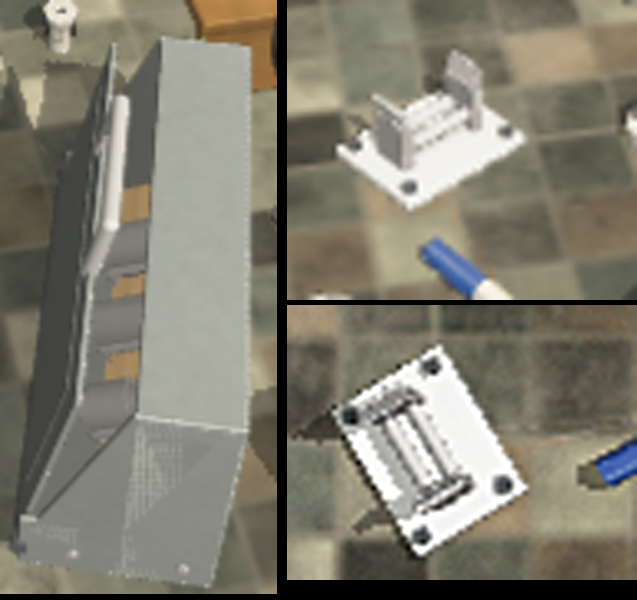

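The zooms show the cabinet's top corners, the door bar's ends (c1 (270,225) to (468,287); c2 (122,97) to (111,228)) and the nest plate's corners. I'll fit the poses from both views.

```bash
cat > fit.py <<'E'
from h import *
T=cal("top");S=cal("side")
t=lambda *p:np.array(p)/4.5+[325,140]
s=lambda *p:np.array(p)/3.3+[280,225]
tt=[t(97,133),t(127,28),t(665,205),t(632,312)]
ss=[s(162,38),s(250,45),s(247,432),s(137,415)]
for a,b in zip(tt,ss): print("cab top",*np.round(tri([(T,a),(S,b)])[0],4),np.round(tri([(T,a),(S,b)])[1],4))
bt=[t(270,225),t(468,287)];bs=[s(122,97),s(111,228)]
B=[tri([(T,a),(S,b)]) for a,b in zip(bt,bs)]
for b in B: print("bar",np.round(b[0],4),np.round(b[1],4))
def X(v,P):
    c,s_=np.cos(v[2]),np.sin(v[2]);P=np.asarray(P,float);return np.c_[v[0]+c*P[:,0]-s_*P[:,1],v[1]+s_*P[:,0]+c*P[:,1],P[:,2]]
L=[[.054,.13,.163],[.108,.13,.165],[.108,-.13,.165],[.054,-.13,.163]]
def bar(q): return [[.178*np.sin(.36-q),y,.022+.178*np.cos(.36-q)] for y in(.042,-.042)]
def res(v):
    P=np.r_[X(v,L)];b=X(v,bar(v[3]));
    return np.r_[proj(T,P)-tt,proj(S,P)-ss,proj(T,b)-bt,proj(S,b)-bs].ravel()
f=least_squares(res,[.5,-.4,-.3,.1],loss="soft_l1");print("cab",np.round(f.x,4),"rms",np.sqrt(np.mean(f.fun**2)));print(np.round(f.fun.reshape(-1,2),1).tolist())
n=lambda a,b,oy:np.array([(a-287)/5,(b-oy)/5])
nt=[n(*p,305)+[175,200] for p in[(440,347),(333,410),(422,556),(527,487)]]
ns=[n(*p,0)+[220,170] for p in[(337,150),(410,208),(525,137)]]
for p in nt: print("nestT",np.round(onz(T,p,.008),4))
for p in ns: print("nestS",np.round(onz(S,p,.008),4))
E
python3 fit.py
```

```text
cab top 0.6305 -0.2566 0.1645 [0.0007 0.0007]
cab top 0.681 -0.2719 0.1634 [0.0014 0.0014]
cab top 0.5943 -0.5159 0.1631 [0.0009 0.0009]
cab top 0.5451 -0.4979 0.1648 [0.001 0.001]
bar [ 0.5827 -0.3274  0.1976] [0.0011 0.0011]
bar [ 0.5537 -0.4128  0.1978] [0.0005 0.0005]
cab [ 0.5365 -0.3584 -0.34    0.1679] rms 0.9102571141493812
[[-1.3, -0.3], [0.3, -1.1], [1.0, -0.8], [0.2, 0.1], [-0.7, -0.4], [-0.3, -0.5], [0.2, 0.0], [-1.2, 1.4], [1.4, -0.4], [-1.9, -0.6], [-0.3, 1.5], [-0.5, -1.3]]
nestT [0.5639 0.0757 0.008 ]
nestT [0.5326 0.1294 0.008 ]
nestT [0.4595 0.0836 0.008 ]
nestT [0.4935 0.0313 0.008 ]
nestS [0.4618 0.0801 0.008 ]
nestS [0.4943 0.0247 0.008 ]
nestS [0.5658 0.0709 0.008 ]
```

>>> {"method": "send_rows", "body": {"plan": [[[0,0,0.041,-0.19,0,0,1],[0,0,0.041,-0.19,0,0,1],[0,0,0.041,-0.19,0,0,1],[0,0,0.041,-0.19,0,0,1],[0,0,0.041,-0.19,0,0,1],[0,0,0.041,-0.19,0,0,1],[0,0,0.041,-0.19,0,0,1],[0,0,0.041,-0.19,0,0,1],[0,0,0.041,-0.19,0,0,1],[0,0,0.041,-0.19,0,0,1],[0,0,0.041,-0.19,0,0,1],[0,0,0.041,-0.19,0,0,1],[0,0,0.041,-0.19,0,0,1],[0,0,0.041,-0.19,0,0,1],[0,0,0.041,-0.19,0,0,1],[0,0,0.041,-0.19,0,0,1],[0,0,0.041,-0.19,0,0,1],[0,0,0,0,0,0,1]]]}}

```text
clock: 1.65
position: [0.6214, 0.1434, 0.2485]
ee_rot: [0.632, 0.775, -0.001, 0.002]
ft_force: [0.9, -2.8, 0.1]
grip_width: 1.003
grasp_force: 0.0
```

```bash
cat >> h.py <<'E'
def snap(name):
    o=get_obs();im=optics.camera("wrist")[:,:,::-1].copy();cv2.imwrite(f"pics/{name}.png",im)
    np.savez(f"pics/{name}.npz",q=o["ee_rot"],p=o["position"]);return im,cal("wrist",o)
def load(name):
    z=np.load(f"pics/{name}.npz");return cal("wrist",{"ee_rot":z["q"],"position":z["p"]})
E
cat >> h.py <<'E'
def tgt(yaw,tilt=0):
    "tool down, tool y along cabinet-like heading yaw; tilt: lean, fingers point forward (tool z gains +heading) by tilt"
    y=np.array([np.cos(yaw),np.sin(yaw),0]);z=np.array([0,0,-1.]);x=np.cross(y,z)
    M=np.c_[x,y,z]
    return R.from_rotvec(-tilt*x)*R.from_matrix(M) if False else R.from_matrix(M)
def go(p,Rt=None,o=None):
    o=o or get_obs();R0=R.from_quat(o["ee_rot"]);Rt=Rt or R0
    rv=(R0.inv()*Rt).as_rotvec()/1.5
    d=np.asarray(p)-o["position"]
    print("turn",np.round(rv,4),"shift(start axes)",np.round(R0.inv().apply(d)/.2,4),"shift(end axes)",np.round(Rt.inv().apply(d)/.2,4),"min rows turn/shift",np.round([np.linalg.norm(rv)/.083,np.linalg.norm(d)/.0415],1))
E
python3 - <<'E'
from h import *
snap("w1")
o=get_obs();print(o["clock"])
yaw=-.34
go([.568,-.370,.255],tgt(yaw),o)
E
```

```text
1.7
turn [0.0004 0.0015 0.3665] shift(start axes) [-2.4781 -0.7955 -0.0276] shift(end axes) [-2.5285  0.6166 -0.0332] min rows turn/shift [ 4.4 12.5]
```

View pics/w1.png

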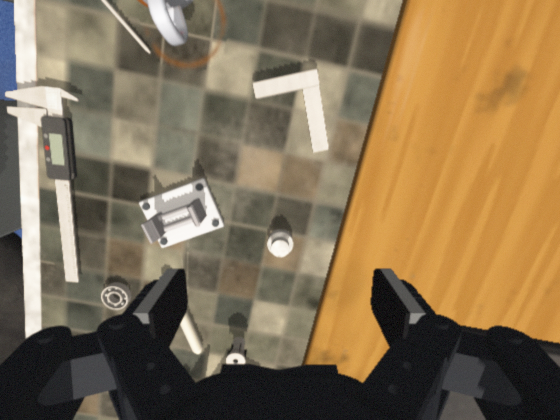

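The wrist view shows the nest plate's corners at (140,205), (203,177), (222,229) and (160,249), and the collet at (280,243). Next I'll move above the bar.

>>> {"method": "send_rows", "body": {"plan": [[[0,0,0.0733,0,0,0,1],[0,0,0.0733,0,0,0,1],[0,0,0.0733,0,0,0,0.5],[0,0,0.0733,0,0,0,0.5],[0,0,0.0733,0,0,0,0.5],[0,0,0,-0.19,0.047,0,0.5],[0,0,0,-0.19,0.047,0,0.5],[0,0,0,-0.19,0.047,0,0.5],[0,0,0,-0.19,0.047,0,0.5],[0,0,0,-0.19,0.047,0,0.5],[0,0,0,-0.19,0.047,0,0.5],[0,0,0,-0.19,0.047,0,0.5],[0,0,0,-0.19,0.047,0,0.5],[0,0,0,-0.19,0.047,0,0.5],[0,0,0,-0.19,0.047,0,0.5],[0,0,0,-0.19,0.047,0,0.5],[0,0,0,-0.19,0.047,0,0.5],[0,0,0,-0.19,0.047,0,0.5],[0,0,0,0,0,0,0.5]]]}}

```text
clock: 3.28
position: [0.5703, -0.3612, 0.2477]
ee_rot: [0.816, 0.577, -0.002, 0.001]
ft_force: [-0.9, -1.5, 0.2]
grip_width: 0.501
grasp_force: 0.0
```

```bash
python3 - <<'E'
from h import *
o=get_obs();print(o["position"],o["ee_rot"],np.round(o["joint_pos"],2))
go([.568,-.370,.1955],tgt(-.34),o)
W=load("w1")
for p in[(140,205),(203,177),(222,229),(160,249)]: print(np.round(onz(W,p,.008),4))
E
```

```text
[ 0.5703038  -0.36118052  0.24771069] [ 8.16429875e-01  5.77440102e-01 -2.13561697e-03  7.91898092e-04] [ 0.05  0.5   0.66  1.34 -0.3   1.4   0.36]
turn [-0.0008  0.0029  0.0003] shift(start axes) [-0.0443  0.0041  0.2612] shift(end axes) [-0.0454  0.0038  0.2611] min rows turn/shift [0.  1.3]
[0.4621 0.0854 0.008 ]
[0.5318 0.1345 0.008 ]
[0.5633 0.075  0.008 ]
[0.491  0.0329 0.008 ]
```

>>> {"method": "send_rows", "body": {"plan": [[[0,0,0,-0.022,0.002,0.13,0.5],[0,0,0,-0.022,0.002,0.131,0.5],[0,0,0,0,0,0,0.4],[0,0,0,0,0,0,0],[0,0,0,0,0,0,0],[0,0,0,0,0,0,0],[0,0,0,0,0,0,0],[0,0,0,0,0,0,0]]], "squeeze": 30}}

```text
clock: 3.95
position: [0.5728, -0.3612, 0.1974]
ee_rot: [0.814, 0.581, 0.001, 0.0]
ft_force: [0.5, 3.9, 2.3]
grip_width: 0.099
grasp_force: 29.8
```

```bash
python3 - <<'E'
from h import *
o=get_obs();print(o["position"],o["ft_force"],o["grip_width"],o["grasp_force"])
n=22;q=np.linspace(.168,1.85,n+1);b=np.c_[.178*np.sin(.36-q),-.178*np.cos(.36-q)]/.2
print(np.round(np.diff(b,axis=0),3).tolist(),(b[-1]-b[0]))
E
```

```text
[ 0.57279196 -0.36116122  0.19739337] [0.54607766 3.88707176 2.33918526] 0.09927538463555484 29.776981472969055
[[-0.067, -0.01], [-0.068, -0.005], [-0.068, -0.0], [-0.068, 0.005], [-0.067, 0.01], [-0.066, 0.015], [-0.065, 0.02], [-0.063, 0.025], [-0.061, 0.03], [-0.059, 0.035], [-0.056, 0.039], [-0.053, 0.043], [-0.049, 0.047], [-0.045, 0.051], [-0.041, 0.054], [-0.037, 0.057], [-0.033, 0.06], [-0.028, 0.062], [-0.023, 0.064], [-0.018, 0.066], [-0.013, 0.067], [-0.008, 0.068]] [-1.05692865  0.80181533]
```

>>> {"method": "send_rows", "body": {"plan": [[[0,0,0,0,-0.067,-0.01,0],[0,0,0,0,-0.068,-0.005,0],[0,0,0,0,-0.068,0,0],[0,0,0,0,-0.068,0.005,0],[0,0,0,0,-0.067,0.01,0],[0,0,0,0,-0.066,0.015,0],[0,0,0,0,-0.065,0.02,0],[0,0,0,0,-0.063,0.025,0],[0,0,0,0,-0.061,0.03,0],[0,0,0,0,-0.059,0.035,0],[0,0,0,0,-0.056,0.039,0],[0,0,0,0,0,0,0]]]}}

```text
clock: 4.95
position: [0.4372, -0.3141, 0.1629]
ee_rot: [0.814, 0.581, 0.001, -0.001]
ft_force: [0.2, 4.7, -2.2]
grip_width: 0.101
grasp_force: 31.0
```

>>> {"method": "send_rows", "body": {"plan": [[[0,0,0,0,-0.053,0.043,0],[0,0,0,0,-0.049,0.047,0],[0,0,0,0,-0.045,0.051,0],[0,0,0,0,-0.041,0.054,0],[0,0,0,0,-0.037,0.057,0],[0,0,0,0,-0.033,0.06,0],[0,0,0,0,-0.028,0.062,0],[0,0,0,0,-0.023,0.064,0],[0,0,0,0,-0.018,0.066,0],[0,0,0,0,-0.013,0.067,0],[0,0,0,0,-0.006,0.068,0],[0,0,0,0,0,0,0]]]}}

```text
clock: 5.95
position: [0.372, -0.2915, 0.0339]
ee_rot: [0.814, 0.581, -0.0, -0.002]
ft_force: [0.5, 8.7, -3.3]
grip_width: 0.104
grasp_force: 33.4
```

>>> {"method": "send_rows", "body": {"plan": [[[0,0,0,0,0,0.02,0],[0,0,0,0,0,0,0],[0,0,0,0,0,0,0]]]}}

```text
clock: 6.2
position: [0.3718, -0.2917, 0.0314]
ee_rot: [0.814, 0.581, -0.0, -0.002]
ft_force: [-3.5, 7.5, -1.6]
grip_width: 0.1
grasp_force: 34.1
```

```bash
cat >> h.py <<'E'
CAB=np.array([.5365,-.3584,0]);CY=-.34
def c2w(p,C=CAB,yaw=CY): return C+R.from_euler('z',yaw).apply(p)
def w2c(p,C=CAB,yaw=CY): return R.from_euler('z',-yaw).apply(np.asarray(p)-C)
def tgrasp(yaw=CY,t=np.radians(28)):
    z=np.array([np.sin(t),0,-np.cos(t)]);y=np.array([0,1.,0]);x=np.cross(y,z)
    return R.from_euler('z',yaw)*R.from_matrix(np.c_[x,y,z])
E
python3 - <<'E'
from h import *
o=get_obs();print(o["position"],o["ft_force"],o["grip_width"],np.round(o["joint_pos"],2))
print(w2c(o["position"]))
go(c2w([-.0236,0,.19]),tgrasp(),o)
E
```

```text
[ 0.37182006 -0.29174321  0.03143385] [-3.51819913  7.46991105 -1.56687983] 0.09979430797360665 [-0.01  0.3   0.65  2.09 -0.25  0.83  0.45]
[-0.17748196  0.00792237  0.03143385]
turn [-0.2545 -0.259  -1.0185] shift(start axes) [-0.0449  0.7666 -0.7953] shift(end axes) [-1.0516 -0.0396 -0.3388] min rows turn/shift [13.   5.3]
```

>>> {"method": "send_rows", "body": {"plan": [[[0,0,0,0,0,0.015,0],[0,0,0,0,0,0.015,0],[0,0,0,0,0,0,0],[0,0,0,0,0,0,0]]]}}

```text
clock: 6.53
position: [0.3714, -0.2929, 0.0268]
ee_rot: [0.814, 0.58, 0.0, -0.002]
ft_force: [-14.4, 9.4, 25.6]
grip_width: 0.101
grasp_force: 39.4
```

>>> {"method": "send_rows", "body": {"plan": [[[0,0,0,0,0,-0.005,0.3],[0,0,0,0,0,0,0.3],[0,0,0,0,0,0,0.3],[0,0,0,0,0,-0.1,0.3],[0,0,0,0,0,-0.2,0.3],[0,0,0,0,0,-0.2,0.3],[0,0,0,0,0,-0.2,0.5],[0,0,0,0,0,-0.2,0.8],[0,0,0,0,0,0,0.8]]]}}

```text
clock: 7.28
position: [0.3755, -0.2956, 0.2139]
ee_rot: [0.814, 0.58, 0.003, 0.005]
ft_force: [0.6, -0.8, 0.6]
grip_width: 0.717
grasp_force: 0.0
```

```bash
python3 - <<'E'
from h import *
o=get_obs();print(o["position"],o["ft_force"],o["grip_width"],np.round(o["joint_pos"],2))
go(c2w([-.0236,0,.19]),tgrasp(),o)
E
```

```text
[ 0.37545476 -0.29560711  0.2139396 ] [ 0.61086549 -0.79677882  0.57819933] 0.7166039668935442 [-0.13 -0.01  0.71  1.92  0.    1.21  0.25]
turn [-0.2483 -0.2502 -1.0203] shift(start axes) [-0.0333  0.7442  0.1282] shift(end axes) [-0.6023 -0.0275  0.4558] min rows turn/shift [13.   3.6]
```

>>> {"method": "send_rows", "body": {"plan": [[[-0.0177,-0.0179,-0.0729,0,0,0,1],[-0.0177,-0.0179,-0.0729,0,0,0,1],[-0.0177,-0.0179,-0.0729,0,0,0,1],[-0.0177,-0.0179,-0.0729,0,0,0,1],[-0.0177,-0.0179,-0.0729,0,0,0,1],[-0.0177,-0.0179,-0.0729,0,0,0,1],[-0.0177,-0.0179,-0.0729,0,0,0,1],[-0.0177,-0.0179,-0.0729,0,0,0,1],[-0.0177,-0.0179,-0.0729,0,0,0,1],[-0.0177,-0.0179,-0.0729,0,0,0,1],[-0.0177,-0.0179,-0.0729,0,0,0,1],[-0.0177,-0.0179,-0.0729,0,0,0,1],[-0.0177,-0.0179,-0.0729,0,0,0,1],[-0.0177,-0.0179,-0.0729,0,0,0,1],[0,0,0,-0.15,-0.007,0.113,1],[0,0,0,-0.15,-0.007,0.113,1],[0,0,0,-0.15,-0.007,0.113,1],[0,0,0,-0.15,-0.007,0.113,1],[0,0,0,0,0,0,1],[0,0,0,0,0,0,1]]]}}

```text
clock: 8.95
position: [0.4757, -0.3315, 0.1789]
ee_rot: [0.165, 0.961, -0.033, 0.221]
ft_force: [-0.2, -0.4, -0.3]
grip_width: 0.999
grasp_force: 0.0
```

```bash
python3 - <<'E'
from h import *
im,W=snap("w2")
o=get_obs();print(o["clock"],o["position"],o["ee_rot"],w2c(o["position"]),np.round(o["joint_pos"],2))
go(c2w([-.0236,0,.19]),tgrasp(),o)
E
```

```text
9.0 [ 0.47495438 -0.33181663  0.17914879] [ 0.16571713  0.96039797 -0.03238713  0.22164081] [-0.06688763  0.00453692  0.17914879] [-0.59 -0.05  1.2   2.08 -0.14  0.65  1.94]
turn [ 0.0069 -0.0247 -0.0029] shift(start axes) [-0.2185 -0.0223  0.0454] shift(end axes) [-0.2166 -0.0227  0.0537] min rows turn/shift [0.3 1.1]
```

View pics/w2.png

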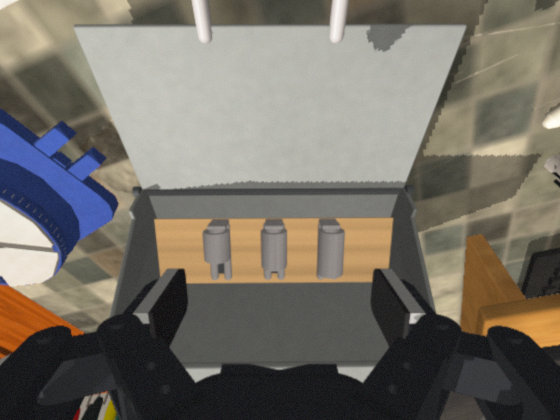

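The wrist view shows three tubes: short on the left (217,245), medium in the middle (274,248) and long on the right (331,250), with the door fully down. I'll get a second view from closer in.

```bash
python3 - <<'E'
from h import *
go(c2w([0,0,.142]),tgrasp())
E
```

```text
turn [ 0.0069 -0.0247 -0.0029] shift(start axes) [-0.2199 -0.0251  0.3128] shift(end axes) [-0.2081 -0.0227  0.321 ] min rows turn/shift [0.3 1.8]
```

>>> {"method": "send_rows", "body": {"plan": [[[0.0069,-0.0247,-0.0029,0,0,0,1],[0,0,0,-0.07,-0.007,0.107,1],[0,0,0,-0.07,-0.007,0.107,1],[0,0,0,-0.07,-0.007,0.107,1],[0,0,0,0,0,0,1],[0,0,0,0,0,0,1]]]}}

```text
clock: 9.5
position: [0.5068, -0.3438, 0.1519]
ee_rot: [0.167, 0.959, -0.035, 0.228]
ft_force: [-0.4, 0.3, 0.4]
grip_width: 0.998
grasp_force: 0.0
```

```bash
python3 - <<'E'
from h import *
im,W=snap("w3")
o=get_obs();print(o["clock"],w2c(o["position"]),o["ft_force"],np.round(o["joint_pos"],2))
W2=load("w2")
a,s=28*np.pi/180,[0,0,0]
out=[]
for n,K in(("w2",W2),("w3",W)):
    print(n,[np.round(proj(K,c2w(p)),1).tolist() for p in([.03,0,.045],[.0468,0,.0539],[.03+.038*np.cos(a),0,.045+.038*np.sin(a)])])
a=crop(cv2.imread("pics/w2.png"),190,205,170,90,3.2)
u=proj(W,c2w([.0468,0,.0539])).astype(int);x0,y0=max(0,u[0]-130),max(0,u[1]-80);print(x0,y0)
b=crop(im,x0,y0,260,150,2.1)
b=cv2.resize(b,(546,315));out=np.zeros((600,560,3),np.uint8);out[:a.shape[0],:a.shape[1]]=a[:, :560];out[285:600,:546]=b;print(a.shape)
cv2.imwrite("pics/c3.png",out)
E
```

```text
9.55 [-0.03292838  0.00387119  0.15283433] [-0.56588333  0.2379146   1.16076003] [-0.46  0.21  1.16  2.05 -0.6   0.63  2.3 ]
w2 [[271.6, 231.0], [271.8, 249.4], [271.9, 267.2]]
w3 [[272.5, 223.7], [272.8, 245.1], [273.1, 265.7]]
142 165
(288, 544, 3)
```

View pics/c3.png

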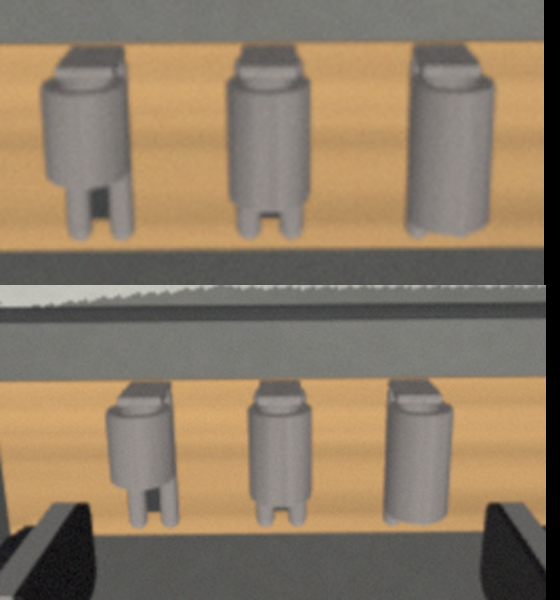

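The zoom confirms it: the left tube is short, the middle one is about 38 mm and the right one is long. The middle tube is centred near w2 (274.2,250) and w3 (275.3,246.7), which agrees with the prediction to about 2 px. Next I'll check its length and triangulate it.

```bash
python3 - <<'E'
from h import *
W2,W3=load("w2"),load("w3")
f2=lambda x,y:(x/3.2+190,y/3.2+205); f3=lambda x,y:(x/2.1+142,(y-285)/2.1+165)
for a,b in(((270,80),(280,405)),((269,208),(280,508)),((269.5,144),(280,456.5)),((85.5,130),(141.5,445)),((451,155),(418.5,463))):
    p,r=tri([(W2,f2(*a)),(W3,f3(*b))]);print(np.round(w2c(p),4),np.round(r,4))
al=np.radians(28);ax=np.array([np.cos(al),0,np.sin(al)]);n=np.array([-np.sin(al),0,np.cos(al)])
th=np.linspace(0,6.28,60);c=.013*(np.outer(np.cos(th),[0,1,0])+np.outer(np.sin(th),n))
for y,L in((-.054,.03),(.002,.038),(.002,.030),(.002,.046),(.058,.046)):
    P=c2w(np.vstack([np.array([.03,y,.045])+c,np.array([.03,y,.045])+ax*L+c]))
    a=(proj(W2,P)-[190,205])*3.2;b=(proj(W3,P)-[142,165])*2.1+[0,285]
    print(y,L,a.min(0).round(),a.max(0).round(),b.min(0).round(),b.max(0).round())
E
```

```text
[0.0031 0.0028 0.0704] [0.0002 0.0002]
[-0.0165  0.0028  0.1279] [0.0001 0.0001]
[-0.0586  0.0032  0.1469] [0.0002 0.0002]
[ 0.0542 -0.0568  0.042 ] [0.0001 0.0001]
[0.0526 0.0589 0.0548] [0.0001 0.0001]
-0.054 0.03 [39. 72.] [130. 193.] [104. 400.] [175. 493.]
0.002 0.038 [225.  71.] [311. 217.] [246. 399.] [312. 510.]
0.002 0.03 [225.  71.] [311. 192.] [246. 399.] [312. 492.]
0.002 0.046 [225.  71.] [311. 241.] [246. 399.] [312. 529.]
0.058 0.046 [405.  70.] [496. 240.] [383. 398.] [454. 527.]
```

```bash
python3 - <<'E'
from h import *
go(c2w([0.0008,0.0023,.1404]),tgrasp())
E
```

```text
turn [ 0.0059 -0.014  -0.0047] shift(start axes) [-0.1226 -0.0082  0.1314] shift(end axes) [-0.1197 -0.0079  0.1341] min rows turn/shift [0.2 0.9]
```

>>> {"method": "send_rows", "body": {"plan": [[[0.006,-0.014,-0.005,-0.04,-0.003,0.044,0.5],[0,0,0,-0.04,-0.003,0.044,0.5],[0,0,0,-0.04,-0.002,0.044,0.5],[0,0,0,0,0,0,0.5],[0,0,0,0,0,0,0.5],[0,0,0,0,0,0,0.5]]]}}

```text
clock: 10.05
position: [0.5389, -0.3553, 0.1419]
ee_rot: [0.163, 0.956, -0.04, 0.24]
ft_force: [-0.8, -0.4, 0.9]
grip_width: 0.502
grasp_force: 0.0
```

```bash
python3 - <<'E'
from h import *
o=get_obs();print(o["clock"],w2c(o["position"]),o["ft_force"],np.round(o["joint_pos"],2),o["grip_width"])
go(c2w([0.0008,0.0023,.1404]),tgrasp())
go(c2w([0.0477,0.0023,.0521]),tgrasp())
E
```

```text
10.05 [0.00122319 0.00367994 0.1419417 ] [-0.75113551 -0.40200298  0.94091273] [-0.35  0.31  1.05  2.   -0.74  0.61  2.39] 0.5024200615625282
turn [0.0014 0.0019 0.0006] shift(start axes) [ 0.0055 -0.0069  0.0058] shift(end axes) [ 0.0055 -0.0069  0.0058] min rows turn/shift [0.  0.1]
turn [0.0014 0.0019 0.0006] shift(start axes) [ 0.0071 -0.008   0.5057] shift(end axes) [ 0.0057 -0.0069  0.5057] min rows turn/shift [0.  2.4]
```

>>> {"method": "send_rows", "body": {"plan": [[[0,0,0,0.003,-0.004,0.06,0.5],[0,0,0,0.003,-0.004,0.06,0.5],[0,0,0,0,0,0.06,0.5],[0,0,0,0,0,0.06,0.5],[0,0,0,0,0,0,0.5],[0,0,0,0,0,0,0.5]]]}}

```text
clock: 10.55
position: [0.5589, -0.3638, 0.0984]
ee_rot: [0.163, 0.956, -0.041, 0.239]
ft_force: [-0.1, -0.0, 1.1]
grip_width: 0.498
grasp_force: 0.0
```

```bash
python3 - <<'E'
from h import *
im,W=snap("w4")
o=get_obs();print(o["clock"],w2c(o["position"]),o["ft_force"],np.round(o["joint_pos"],2),o["grip_width"])
go(c2w([0.0477,0.0023,.0521]),tgrasp())
E
```

```text
10.6 [0.02312244 0.0022182  0.09880555] [-0.27919297 -0.22663855  0.85638498] [-0.21  0.42  0.91  1.97 -0.9   0.57  2.5 ] 0.4980012896499872
turn [0.0008 0.0014 0.0011] shift(start axes) [1.700e-03 1.000e-04 2.639e-01] shift(end axes) [0.0011 0.0004 0.2639] min rows turn/shift [0.  1.3]
```

View pics/w4.png

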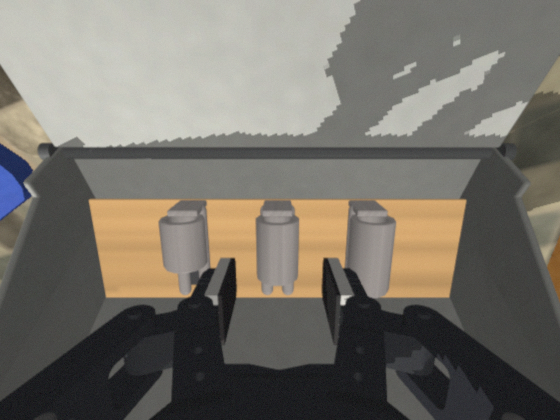

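The view shows the jaws straddling the middle tube (277,245), centred between its neighbours. Joint 7 is at 2.50 against a limit of 2.6 and still rising. I'll back out and take the half-turned grasp instead.

>>> {"method": "send_rows", "body": {"plan": [[[0,0,0,0,0,-0.1,0.5],[0,0,0,0,0,-0.1,0.5],[0,0,0,0,0,-0.1,0.5],[0,0,0,0.03,0,-0.1,0.5],[0,0,0,0.06,0,-0.03,0.5],[0,0,0,0,0,0,0.5]]]}}

```text
clock: 11.1
position: [0.5044, -0.3451, 0.1658]
ee_rot: [0.164, 0.956, -0.039, 0.24]
ft_force: [-1.0, 0.2, -1.2]
grip_width: 0.504
grasp_force: 0.0
```

```bash
python3 - <<'E'
from h import *
o=get_obs();print(o["clock"],w2c(o["position"]),np.round(o["joint_pos"],2))
E
```

```text
11.1 [-0.03467542  0.00182083  0.16577167] [-0.53  0.16  1.22  2.06 -0.54  0.61  2.26]
```

>>> {"method": "send_rows", "body": {"plan": [[[0,0,0.078,0,0,0,0.5],[0,0,0.078,0,0,0,0.5],[0,0,0.078,0,0,0,0.5],[0,0,0.078,0,0,0,0.5],[0,0,0.078,0,0,0,0.5],[0,0,0.078,0,0,0,0.5],[0,0,0.078,0,0,0,0.5],[0,0,0.078,0,0,0,0.5],[0,0,0.078,0,0,0,0.5],[0,0,0.078,0,0,0,0.5],[0,0,0.078,0,0,0,0.5],[0,0,0.078,0,0,0,0.5],[0,0,0.078,0,0,0,0.5],[0,0,0.078,0,0,0,0.5],[0,0,0.078,0,0,0,0.5],[0,0,0.078,0,0,0,0.5],[0,0,0.078,0,0,0,0.5],[0,0,0.078,0,0,0,0.5],[0,0,0.078,0,0,0,0.5],[0,0,0.078,0,0,0,0.5]]]}}

```text
clock: 12.77
position: [0.5066, -0.3451, 0.1654]
ee_rot: [0.945, 0.22, 0.205, 0.13]
ft_force: [-0.7, -0.0, 0.6]
grip_width: 0.499
grasp_force: 0.0
```

>>> {"method": "send_rows", "body": {"plan": [[[0,0,0.076,0,0,0,0.5],[0,0,0.076,0,0,0,0.5],[0,0,0.076,0,0,0,0.5],[0,0,0.076,0,0,0,0.5],[0,0,0.076,0,0,0,0.5],[0,0,0.076,0,0,0,0.5],[0,0,0.078,0,0,0,0.5],[0,0,0,0,0,0,0.5],[0,0,0,0,0,0,0.5]]]}}

```text
clock: 13.52
position: [0.5065, -0.3451, 0.1653]
ee_rot: [0.957, -0.161, 0.239, 0.041]
ft_force: [-1.2, -0.1, 0.6]
grip_width: 0.5
grasp_force: 0.0
```

```bash
cat >> h.py <<'E'
FL=R.from_euler('z',np.pi)
E
python3 - <<'E'
from h import *
o=get_obs();print(o["clock"],w2c(o["position"]),np.round(o["joint_pos"],2),o["ft_force"])
go(c2w([0.0008,0.0023,.1404]),tgrasp()*FL)
go(c2w([0.0477,0.0023,.0521]),tgrasp()*FL)
E
```

```text
13.5167 [-0.03269328  0.00251996  0.16532101] [-0.61  0.24  1.33  2.06 -0.66  0.65 -0.78] [-1.19019294 -0.07749044  0.63992615]
turn [-0.0011 -0.0011  0.0042] shift(start axes) [0.089  0.002  0.1888] shift(end axes) [0.0894 0.0011 0.1886] min rows turn/shift [0.1 1. ]
turn [-0.0011 -0.0011  0.0042] shift(start axes) [0.088  0.0028 0.6887] shift(end axes) [0.0891 0.0011 0.6886] min rows turn/shift [0.1 3.3]
```

>>> {"method": "send_rows", "body": {"plan": [[[0,0,0.004,0.03,0,0.06,0.5],[0,0,0,0.03,0.001,0.06,0.5],[0,0,0,0.03,0,0.065,0.5],[0,0,0,0,0,0,0.5],[0,0,0,0,0,0,0.5]]]}}

```text
clock: 13.93
position: [0.5372, -0.3569, 0.1407]
ee_rot: [0.956, -0.164, 0.239, 0.041]
ft_force: [-0.2, -0.0, -0.3]
grip_width: 0.499
grasp_force: 0.0
```

```bash
python3 - <<'E'
from h import *
o=get_obs();print(o["clock"],w2c(o["position"]),np.round(o["joint_pos"],2),o["ft_force"])
go(c2w([0.0477,0.0023,.0521]),tgrasp()*FL)
E
```

```text
13.9333 [0.00016199 0.00165143 0.14068699] [-0.4   0.35  1.13  2.   -0.81  0.64 -0.7 ] [-0.23855488 -0.01382838 -0.26302901]
turn [-0.0002 -0.0002 -0.0004] shift(start axes) [ 0.0018 -0.0031  0.5027] shift(end axes) [ 0.0019 -0.0032  0.5027] min rows turn/shift [0.  2.4]
```

Now down to the grasp, checking joints partway through.

>>> {"method": "send_rows", "body": {"plan": [[[0,0,0,0,-0.001,0.06,0.5],[0,0,0,0,-0.001,0.06,0.5],[0,0,0,0.001,-0.001,0.06,0.5],[0,0,0,0.001,0,0.06,0.5],[0,0,0,0,0,0.06,0.5],[0,0,0,0,0,0,0.5],[0,0,0,0,0,0,0.5]]]}}

```text
clock: 14.52
position: [0.5643, -0.3655, 0.0887]
ee_rot: [0.956, -0.165, 0.239, 0.04]
ft_force: [0.1, 0.1, 0.4]
grip_width: 0.496
grasp_force: 0.0
```

```bash
python3 - <<'E'
from h import *
o=get_obs();print(o["clock"],w2c(o["position"]),np.round(o["joint_pos"],2),o["ft_force"])
go(c2w([0.0477,0.0023,.0521]),tgrasp()*FL)
E
```

```text
14.5167 [0.02857094 0.00257223 0.08870888] [-0.23  0.48  0.95  1.97 -0.99  0.59 -0.58] [0.09158188 0.0602481  0.41910119]
turn [-0.0005 -0.0007 -0.0015] shift(start axes) [-0.0017  0.0015  0.2065] shift(end axes) [-0.0015  0.0014  0.2065] min rows turn/shift [0. 1.]
```

>>> {"method": "send_rows", "body": {"plan": [[[0,0,0,-0.001,0.001,0.05,0.5],[0,0,0,0,0,0.05,0.5],[0,0,0,0,0,0.05,0.5],[0,0,0,0,0,0.05,0.5],[0,0,0,0,0,0,0.5],[0,0,0,0,0,0,0.5]]]}}

```text
clock: 15.02
position: [0.5822, -0.3718, 0.0528]
ee_rot: [0.956, -0.166, 0.239, 0.04]
ft_force: [-0.3, 0.2, 0.6]
grip_width: 0.501
grasp_force: 0.0
```

```bash
python3 - <<'E'
from h import *
o=get_obs();print(o["clock"],w2c(o["position"]),np.round(o["joint_pos"],2),o["ft_force"])
go(c2w([0.0477,0.0023,.0521]),tgrasp()*FL)
E
```

```text
15.0167 [0.04753889 0.002565   0.05280029] [-0.15  0.56  0.85  1.93 -1.09  0.56 -0.51] [-0.28424624  0.17785942  0.5559192 ]
turn [-0.0006 -0.0006 -0.0021] shift(start axes) [-0.0009  0.0013  0.0035] shift(end axes) [-0.0009  0.0013  0.0035] min rows turn/shift [0. 0.]
```

>>> {"method": "send_rows", "body": {"plan": [[[0,0,0,0,0,0.003,0.4],[0,0,0,0,0,0,0.35],[0,0,0,0,0,0,0.25],[0,0,0,0,0,0,0.2],[0,0,0,0,0,0,0.1],[0,0,0,0,0,0,0.1],[0,0,0,0,0,0,0.1]]], "squeeze": 40}}

```text
clock: 15.6
position: [0.5824, -0.3728, 0.0531]
ee_rot: [0.956, -0.166, 0.24, 0.041]
ft_force: [-3.9, -2.8, 7.0]
grip_width: 0.292
grasp_force: 39.7
```

>>> {"method": "send_rows", "body": {"plan": [[[0,0,0,0,0,-0.03,0.1],[0,0,0,0,0,-0.05,0.1],[0,0,0,0,0,-0.08,0.1],[0,0,0,0,0,-0.1,0.1],[0,0,0,0,0,-0.1,0.1],[0,0,0,0,0,-0.1,0.1],[0,0,0,0,0,-0.1,0.1],[0,0,0,0,0,-0.1,0.1],[0,0,0,0,0,0,0.1]]]}}

```text
clock: 16.35
position: [0.5235, -0.3511, 0.1712]
ee_rot: [0.956, -0.166, 0.24, 0.039]
ft_force: [0.8, -0.4, -1.2]
grip_width: 0.289
grasp_force: 39.7
```

```bash
python3 - <<'E'
from h import *
o=get_obs();print(o["clock"],w2c(o["position"]),np.round(o["joint_pos"],2),o["ft_force"],o["grip_width"],o["grasp_force"])
N=np.array([.512,.079,0]);ny=.575
# tube axis currently along tool x; tool x -> nest x (down pose). x axis heading = ny or ny+pi
for h in(ny,ny+np.pi):
    x=np.array([np.cos(h),np.sin(h),0]);z=np.array([0,0,-1.]);Rt=R.from_matrix(np.c_[x,np.cross(z,x),z]);go(N+[0,0,.15],Rt,o)
E
```

```text
16.35 [-0.01472353  0.0025712   0.1711953 ] [-0.53  0.27  1.26  2.01 -0.69  0.67 -0.79] [ 0.81420373 -0.41774193 -1.22728934] 0.2893008063707565 39.7347754240036
turn [ 0.1473 -0.3061 -0.5998] shift(start axes) [-0.7391 -2.0056 -0.2644] shift(end axes) [ 1.1213 -1.8357  0.106 ] min rows turn/shift [ 8.3 10.4]
turn [-0.365  -0.1757  1.446 ] shift(start axes) [-0.7391 -2.0056 -0.2644] shift(end axes) [-1.1213  1.8357  0.106 ] min rows turn/shift [18.1 10.4]
```

>>> {"method": "send_rows", "body": {"plan": [[[0,0,0,-0.067,-0.182,-0.04,0.1],[0,0,0,-0.067,-0.182,-0.04,0.1],[0,0,0,-0.067,-0.182,-0.04,0.1],[0,0,0,-0.067,-0.182,-0.04,0.1],[0,0,0,-0.067,-0.182,-0.04,0.1],[0,0,0,-0.067,-0.182,-0.04,0.1],[0,0,0,-0.067,-0.182,-0.04,0.1],[0,0,0,-0.067,-0.182,-0.04,0.1],[0,0,0,-0.067,-0.182,-0.04,0.1],[0,0,0,-0.067,-0.182,-0.04,0.1],[0,0,0,-0.067,-0.182,-0.04,0.1],[0,0,0,0,0,0,0.1]]]}}

```text
clock: 17.35
position: [0.4949, -0.0056, 0.1772]
ee_rot: [0.961, -0.165, 0.219, 0.032]
ft_force: [-0.4, 0.9, -0.8]
grip_width: 0.29
grasp_force: 39.8
```

>>> {"method": "send_rows", "body": {"plan": [[[0.0164,-0.034,-0.0666,0,0,0,0.1],[0.0164,-0.034,-0.0666,0,0,0,0.1],[0.0164,-0.034,-0.0666,0,0,0,0.1],[0.0164,-0.034,-0.0666,0,0,0,0.1],[0.0164,-0.034,-0.0666,0,0,0,0.1],[0.0164,-0.034,-0.0666,0,0,0,0.1],[0.0164,-0.034,-0.0666,0,0,0,0.1],[0.0164,-0.034,-0.0666,0,0,0,0.1],[0.0164,-0.034,-0.0666,0,0,0,0.1],[0,0,0,0,0,0,0.1],[0,0,0,0,0,0,0.1]]]}}

```text
clock: 18.27
position: [0.4953, -0.0131, 0.1762]
ee_rot: [0.962, 0.272, -0.014, -0.014]
ft_force: [-0.6, 0.1, -1.3]
grip_width: 0.292
grasp_force: 39.8
```

```bash
python3 - <<'E'
from h import *
im,W=snap("w5")
o=get_obs();print(o["clock"],o["position"],np.round(o["joint_pos"],2),o["ft_force"],o["grip_width"],o["grasp_force"])
N=np.array([.512,.079,0]);h=.575
x=np.array([np.cos(h),np.sin(h),0]);z=np.array([0,0,-1.]);Rt=R.from_matrix(np.c_[x,np.cross(z,x),z]);go(N+[0,0,.13],Rt,o)
E
```

```text
18.3167 [ 0.49501692 -0.01314552  0.17642806] [-0.81  0.15  0.83  1.9  -0.14  1.18 -0.95] [-0.44844349  0.39028138 -1.74891   ] 0.29027866174939027 39.8128741979599
turn [-0.0232  0.0116 -0.0171] shift(start axes) [ 0.3172 -0.3405  0.2384] shift(end axes) [ 0.3218 -0.3405  0.2321] min rows turn/shift [0.4 2.5]
```

View pics/w5.png

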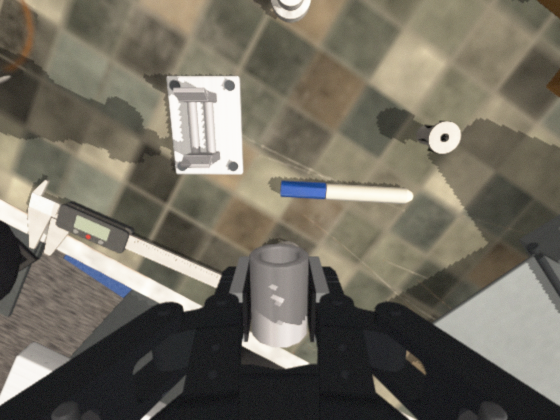

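The view shows the tube held squarely at (278,290). The nest plate's corners are at (167,77), (238,76), (243,172) and (177,175), and its stops at (196,94) and (199,160). I'll move above it for a second view.

>>> {"method": "send_rows", "body": {"plan": [[[-0.0232,0.0116,-0.0171,0,0,0,0.1],[0,0,0,0.08,-0.085,0.03,0.1],[0,0,0,0.08,-0.085,0.03,0.1],[0,0,0,0.08,-0.085,0.03,0.1],[0,0,0,0.08,-0.085,0.03,0.1],[0,0,0,0,0,0,0.1],[0,0,0,0,0,0,0.1],[0,0,0,0,0,0,0.1]]]}}

```text
clock: 18.98
position: [0.5113, 0.0784, 0.1533]
ee_rot: [0.959, 0.284, 0.0, -0.001]
ft_force: [-1.0, -0.6, -1.8]
grip_width: 0.288
grasp_force: 39.8
```

```bash
python3 - <<'E'
from h import *
im,W=snap("w6")
o=get_obs();print(o["clock"],o["position"],R.from_quat(o["ee_rot"]).as_matrix().round(4).tolist(),np.round(o["joint_pos"],2),o["ft_force"])
a=crop(cv2.imread("pics/w5.png"),150,55,110,140,2.5)
N=np.array([.512,.079,.03]);u=proj(W,N);print(u)
x0,y0=190,60
b=crop(im,x0,y0,180,290,2.05);out=np.zeros((600,275+10+369,3),np.uint8);out[:350,:275]=a;out[:min(600,b.shape[0]),285:654]=b[:600]
cv2.imwrite("pics/c6.png",out);print(b.shape)
E
```

```text
19.0333 [0.51150793 0.07801724 0.15341318] [[0.8385, 0.5449, 0.0007], [0.5449, -0.8385, 0.0015], [0.0014, -0.0008, -1.0]] [-0.92  0.2   0.76  1.9  -0.16  1.1  -1.09] [-0.43407748 -0.09779426 -0.77321867]
[279.72654722 212.52442075]
(594, 369, 3)
```

View pics/c6.png

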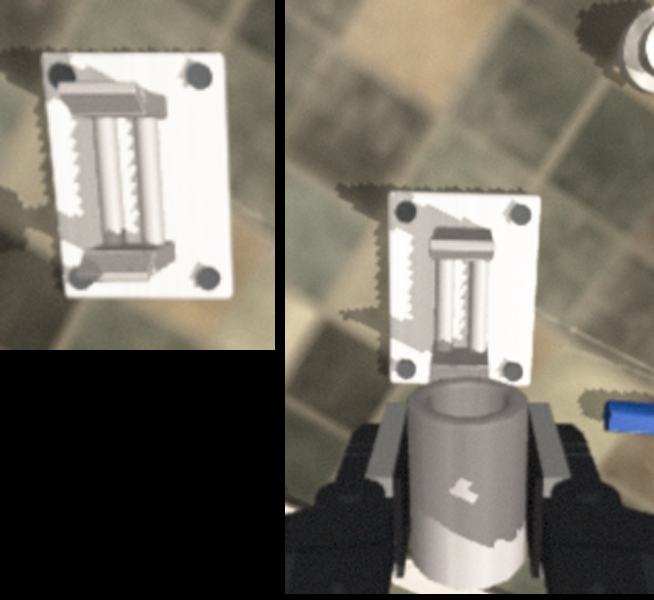

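c6 shows the plate's corners at (389,193), (540,196), (531,385) and (392,382), with the tube in line with the rods and its rim spanning y 380 to 585. I'll fit the nest pose and the tube's offset in the jaws.

```bash
python3 - <<'E'
from h import *
W1,W5,W6=load("w1"),load("w5"),load("w6");T,S=cal("top"),cal("side")
f5=lambda x,y:np.array([x/2.5+150,y/2.5+55]);f6=lambda x,y:np.array([(x-285)/2.05+190,y/2.05+60])
C6=[f6(*p) for p in[(389,193),(540,196),(531,385),(392,382)]]
C5=[f5(*p) for p in[(42,55),(222,53),(232,297),(66,297)]]
for a,b in zip(C5,C6):
    p,r=tri([(W5,a),(W6,b)]);print("tri",p.round(4),np.round(r,4))
C1=[(203,177),(222,229),(160,249),(140,205)]
C1=[C1[i] for i in(0,1,2,3)]
loc=np.array([[.043,.032],[.043,-.032],[-.043,-.032],[-.043,.032]])
def X(v):
    c,s=np.cos(v[2]),np.sin(v[2]);return np.c_[v[0]+c*loc[:,0]-s*loc[:,1],v[1]+s*loc[:,0]+c*loc[:,1],np.full(4,v[3])]
for nm,obs in(("w5",[(W5,C5)]),("w6",[(W6,C6)]),("both",[(W5,C5),(W6,C6)]),("w1",[(W1,C1)])):
    f=least_squares(lambda v:np.concatenate([(proj(K,X(v))-c).ravel() for K,c in obs]),[.512,.079,.575,.008]);print(nm,f.x.round(4),np.abs(f.fun).max().round(2))
    f=least_squares(lambda v:np.concatenate([(proj(K,X([*v,.008]))-c).ravel() for K,c in obs]),[.512,.079,.575]);print("  z fixed",f.x.round(4),np.abs(f.fun).max().round(2))
z=np.load("pics/w6.npz");Rt=R.from_quat(z["q"]);th=np.linspace(0,6.28,90);cc=.013*np.c_[0*th,np.cos(th),np.sin(th)]
for d in(-.003,0,.003):
    for h in (-.002,0):
        P=Rt.apply(np.vstack([cc+[d+.019,0,h],cc+[d-.019,0,h]]))+z["p"];u=(proj(W6,P)-[190,60])*2.05+[285,0]
        print(d,h,"x",u[:,0].min().round(),u[:,0].max().round(),"far top",u[:90,1].min().round(),"far rim xmax",u[:90].max(0).round(),"near bottom",u[90:,1].max().round())
E
```

```text
tri [0.5315 0.1315 0.0057] [0. 0.]
tri [0.5648 0.0779 0.0057] [0. 0.]
tri [0.4929 0.033  0.0068] [0.0002 0.0002]
tri [0.4598 0.0868 0.0072] [0.0003 0.0003]
w5 [0.5114 0.0831 0.5534 0.0025] 0.26
  z fixed [0.5122 0.0819 0.5531] 1.11
w6 [0.5114 0.0817 0.5581 0.0025] 0.16
  z fixed [0.5125 0.0824 0.5581] 1.14
both [0.5117 0.0823 0.5557 0.0042] 0.72
  z fixed [0.5123 0.0821 0.5556] 1.36
w1 [0.5105 0.0792 0.547  0.0016] 2.96
  z fixed [0.5121 0.0814 0.5475] 2.69
-0.003 -0.002 x 408.0 534.0 far top 387.0 far rim xmax [534. 440.] near bottom 607.0
-0.003 0 x 409.0 533.0 far top 383.0 far rim xmax [533. 435.] near bottom 600.0
0 -0.002 x 408.0 534.0 far top 374.0 far rim xmax [534. 426.] near bottom 595.0
0 0 x 409.0 533.0 far top 371.0 far rim xmax [533. 421.] near bottom 588.0
0.003 -0.002 x 407.0 535.0 far top 362.0 far rim xmax [535. 411.] near bottom 583.0
0.003 0 x 408.0 534.0 far top 359.0 far rim xmax [534. 407.] near bottom 576.0
```

```bash
python3 - <<'E'
from h import *
f5=lambda x,y:np.array([x/2.5+150,y/2.5+55]);f6=lambda x,y:np.array([(x-285)/2.05+190,y/2.05+60])
C6=np.array([f6(*p) for p in[(389,193),(540,196),(531,385),(392,382)]])
C5=np.array([f5(*p) for p in[(42,55),(222,53),(232,297),(66,297)]])
loc=np.array([[.043,.032],[.043,-.032],[-.043,-.032],[-.043,.032]])
def X(v):
    c,s=np.cos(v[2]),np.sin(v[2]);return np.c_[v[0]+c*loc[:,0]-s*loc[:,1],v[1]+s*loc[:,0]+c*loc[:,1],np.full(4,.008)]
th=np.linspace(0,6.28,90);cc=.013*np.c_[0*th,np.cos(th),np.sin(th)]
K0={n:load(n) for n in("w5","w6")};RR={n:R.from_quat(np.load(f"pics/{n}.npz")["q"]) for n in K0};PP={n:np.load(f"pics/{n}.npz")["p"] for n in K0}
def cam(n,t):
    K,W=K0[n];W=W.copy();W[:3,3]+=RR[n].apply(t);return K,W
def res(v,h,tx):
    t=[tx,0,v[3]];r=[(proj(cam("w5",t),X(v))-C5).ravel(),(proj(cam("w6",t),X(v))-C6).ravel()]
    P=RR["w6"].apply(np.vstack([cc+[v[4]+.019,v[5],h],cc+[v[4]-.019,v[5],h]]))+PP["w6"];u=(proj(cam("w6",t),P)-[190,60])*2.05+[285,0]
    e=np.array([u[:,0].min()-408,u[:,0].max()-528,u[:90,1].min()-379,u[90:,1].max()-585])/2.05
    return np.r_[np.concatenate(r),e]
for h in(-.002,0,.002):
  for tx in(0,.002,-.002):
    f=least_squares(res,[.512,.08,.555,0,0,0],args=(h,tx),x_scale=.01);v=f.x
    rel=RR["w6"].inv().apply(np.r_[v[:2],0]-np.r_[PP["w6"][:2],0])-[v[4],v[5],0]
    print(h,tx,v.round(4),"max",np.abs(f.fun).max().round(2),"nest minus tube, tool xy",rel[:2].round(4))
E
```

```text
-0.002 0 [ 0.5115  0.0824  0.5558 -0.0056 -0.0028 -0.0006] max 1.21 nest minus tube, tool xy [ 0.0052 -0.0027]
-0.002 0.002 [ 0.5132  0.0834  0.5558 -0.0057 -0.0008 -0.0006] max 1.2 nest minus tube, tool xy [ 0.0052 -0.0026]
-0.002 -0.002 [ 0.5098  0.0813  0.5558 -0.0056 -0.0048 -0.0006] max 1.23 nest minus tube, tool xy [ 0.0051 -0.0027]
0 0 [ 0.5116  0.0823  0.5557 -0.0048 -0.0035 -0.0006] max 0.75 nest minus tube, tool xy [ 0.0059 -0.0026]
0 0.002 [ 0.5133  0.0834  0.5557 -0.0048 -0.0015 -0.0006] max 0.73 nest minus tube, tool xy [ 0.006  -0.0025]
0 -0.002 [ 0.51    0.0813  0.5557 -0.0047 -0.0055 -0.0006] max 0.78 nest minus tube, tool xy [ 0.0059 -0.0026]
0.002 0 [ 0.5118  0.0823  0.5557 -0.0039 -0.0042 -0.0006] max 0.65 nest minus tube, tool xy [ 0.0067 -0.0025]
0.002 0.002 [ 0.5135  0.0834  0.5557 -0.004  -0.0022 -0.0006] max 0.62 nest minus tube, tool xy [ 0.0067 -0.0024]
0.002 -0.002 [ 0.5101  0.0812  0.5557 -0.0039 -0.0062 -0.0006] max 0.68 nest minus tube, tool xy [ 0.0067 -0.0025]
```

>>> {"method": "send_rows", "body": {"plan": [[[0,0,0.0137,0,-0.013,0,0.1],[0,0,0,-0.05,0,0.08,0.1],[0,0,0,-0.05,0,0.08,0.1],[0,0,0,-0.05,0,0.08,0.1],[0,0,0,-0.05,0,0.08,0.1],[0,0,0,0,0,0,0.1],[0,0,0,0,0,0,0.1],[0,0,0,0,0,0,0.1]]]}}

```text
clock: 19.7
position: [0.4774, 0.0601, 0.0902]
ee_rot: [0.961, 0.275, 0.001, -0.001]
ft_force: [0.3, -0.6, -0.4]
grip_width: 0.295
grasp_force: 39.8
```

```bash
python3 - <<'E'
from h import *
im,W=snap("w7")
o=get_obs();print(o["clock"],o["position"],R.from_quat(o["ee_rot"]).as_matrix().round(4).tolist(),np.round(o["joint_pos"],2),o["ft_force"])
b=crop(im,180,100,200,200,3);cv2.imwrite("pics/c7.png",b)
E
```

```text
19.75 [0.47767728 0.06028206 0.09034161] [[0.8484, 0.5293, 0.0021], [0.5293, -0.8484, 0.0016], [0.0027, -0.0002, -1.0]] [-0.91  0.21  0.76  2.04 -0.18  0.95 -1.07] [ 0.91591377  0.55368396 -1.28161048]
```

View pics/c7.png

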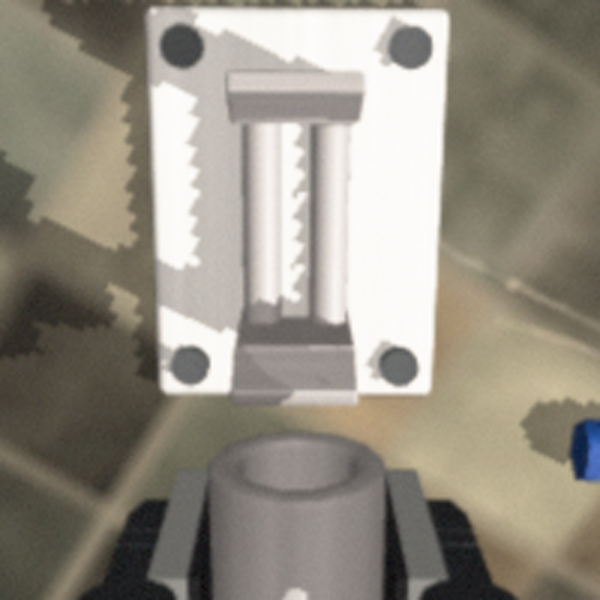

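c7 shows the plate's corners at (149,8), (450,9), (432,393) and (163,394). The tube's rim has its top at y 435 and spans x 210 to 385, laterally in line with the rods (centre 297). I've now viewed 11 pictures, one over the limit of 10, so from here I'll use numbers only.

```bash
python3 - <<'E'
from h import *
C=np.array([(149,8),(450,9),(432,393),(163,394)])/3+[180,100]
loc=np.array([[.043,.032],[.043,-.032],[-.043,-.032],[-.043,.032]])
def X(v):
    c,s=np.cos(v[2]),np.sin(v[2]);return np.c_[v[0]+c*loc[:,0]-s*loc[:,1],v[1]+s*loc[:,0]+c*loc[:,1],np.full(4,.008)]
th=np.linspace(0,6.28,90);cc=.013*np.c_[0*th,np.cos(th),np.sin(th)]
z=np.load("pics/w7.npz");RR=R.from_quat(z["q"]);P0=z["p"];K0,W0=load("w7")
def cam(t): W=W0.copy();W[:3,3]+=RR.apply(t);return K0,W
def res(v,h,tx):
    k=cam([tx,0,v[3]])
    u=(proj(k,RR.apply(cc+[v[4]+.019,v[5],h])+P0)-[180,100])*3
    return np.r_[(proj(k,X(v))-C).ravel(),np.array([u[:,0].min()-210,u[:,0].max()-385,u[:,1].min()-435])/3]
for h in(-.002,0,.002):
    for tx in (0,.003):
        f=least_squares(res,[.512,.08,.555,0,0,0],args=(h,tx),x_scale=.01);v=f.x
        rel=RR.inv().apply(np.r_[v[:2],0]-np.r_[P0[:2],0])-[v[4],v[5],0]
        print(h,tx,v.round(4),f.fun.round(1),"rel",rel[:2].round(4))
E
```

```text
-0.002 0 [ 0.5121  0.0821  0.5541 -0.0043 -0.003  -0.0006] [-0.3  0.3  0.1  0.2  0.1 -0.   0.1 -0.6 -0.5  0.5  0. ] rel [0.044  0.0003]
-0.002 0.003 [ 0.5146  0.0837  0.5541 -0.0043  0.     -0.0006] [-0.3  0.3  0.1  0.2  0.1 -0.   0.1 -0.6 -0.5  0.5  0. ] rel [0.044  0.0003]
0 0 [ 0.5121  0.0821  0.5541 -0.004  -0.0037 -0.0006] [-0.4  0.2  0.2  0.2  0.2  0.1  0.  -0.5 -0.1  0.1  0. ] rel [0.0447 0.0003]
0 0.003 [ 0.5146  0.0837  0.5541 -0.004  -0.0007 -0.0006] [-0.4  0.2  0.2  0.2  0.2  0.1  0.  -0.5 -0.1  0.1  0. ] rel [0.0447 0.0003]
0.002 0 [ 0.5121  0.0821  0.5541 -0.0037 -0.0043 -0.0006] [-0.4  0.1  0.3  0.1  0.2  0.2 -0.  -0.4  0.3 -0.3 -0. ] rel [0.0454 0.0003]
0.002 0.003 [ 0.5147  0.0837  0.5541 -0.0037 -0.0013 -0.0006] [-0.4  0.1  0.3  0.1  0.2  0.2 -0.  -0.4  0.3 -0.3 -0. ] rel [0.0454 0.0003]
```

>>> {"method": "send_rows", "body": {"plan": [[[0,0,0.002,0.074,0.001,0,0.1],[0,0,0,0.074,0,0,0.1],[0,0,0,0.074,0,0.02,0.1],[0,0,0,0,0,0.02,0.1],[0,0,0,0,0,0,0.1],[0,0,0,0,0,0,0.1]]]}}

```text
clock: 20.25
position: [0.5141, 0.083, 0.0813]
ee_rot: [0.962, 0.274, -0.0, -0.0]
ft_force: [-0.0, -0.2, -0.1]
grip_width: 0.29
grasp_force: 39.8
```

```bash
python3 - <<'E'
from h import *
o=get_obs();z=np.load("pics/w7.npz");RR=R.from_quat(z["q"]);print(RR.inv().apply(o["position"]-z["p"]).round(4),o["position"],o["ft_force"])
print(R.from_quat(o["ee_rot"]).as_matrix().round(4).tolist())
E
```

```text
[ 0.0432 -0.0001  0.0091] [0.51411855 0.08299395 0.08127616] [-0.01513616 -0.24658996 -0.09193832]
[[0.8499, 0.527, -0.0003], [0.527, -0.8499, 0.0003], [-0.0001, -0.0004, -1.0]]
```

>>> {"method": "send_rows", "body": {"plan": [[[0,0,0,0.004,0,0.04,0.1],[0,0,0,0,0,0.05,0.1],[0,0,0,0,0,0.05,0.1],[0,0,0,0,0,0.03,0.1],[0,0,0,0,0,0,0.1],[0,0,0,0,0,0,0.1]]]}}

```text
clock: 20.75
position: [0.5145, 0.0835, 0.0465]
ee_rot: [0.962, 0.274, -0.001, -0.0]
ft_force: [-0.6, -0.2, -0.3]
grip_width: 0.289
grasp_force: 39.8
```

>>> {"method": "send_rows", "body": {"plan": [[[0,0,0,0,0,0.02,0.1],[0,0,0,0,0,0.015,0.1],[0,0,0,0,0,0,0.1],[0,0,0,0,0,0,0.1]]]}}

```text
clock: 21.08
position: [0.5146, 0.0837, 0.0398]
ee_rot: [0.962, 0.274, -0.0, -0.0]
ft_force: [-1.8, -1.6, -2.4]
grip_width: 0.295
grasp_force: 39.8
```

>>> {"method": "send_rows", "body": {"plan": [[[0,0,0,0,0,0.01,0.1],[0,0,0,0,0,0.005,0.1],[0,0,0,0,0,0,0.1],[0,0,0,0,0,0,0.1]]]}}

```text
clock: 21.42
position: [0.5146, 0.0836, 0.0369]
ee_rot: [0.962, 0.274, -0.0, -0.0]
ft_force: [-3.6, -2.7, -1.7]
grip_width: 0.287
grasp_force: 39.9
```

>>> {"method": "send_rows", "body": {"plan": [[[0,0,0,-0.006,0,0,0.1],[0,0,0,0,0,0.008,0.1],[0,0,0,0,0,0,0.1],[0,0,0,0,0,0,0.1]]]}}

```text
clock: 21.75
position: [0.5144, 0.0836, 0.0357]
ee_rot: [0.962, 0.274, 0.001, -0.0]
ft_force: [-0.2, -0.3, -2.1]
grip_width: 0.291
grasp_force: 39.9
```

>>> {"method": "send_rows", "body": {"plan": [[[0,0,0,-0.002,0,0.007,0.1],[0,0,0,0,0,0.005,0.1],[0,0,0,0,0,0,0.1],[0,0,0,0,0,0,0.1]]]}}

```text
clock: 22.08
position: [0.5141, 0.0833, 0.0339]
ee_rot: [0.962, 0.274, 0.001, -0.001]
ft_force: [-3.8, -0.6, 11.0]
grip_width: 0.292
grasp_force: 41.0
```

>>> {"method": "send_rows", "body": {"plan": [[[0,0,0,0,0,-0.005,0.35],[0,0,0,0,0,0,0.4],[0,0,0,0,0,0,0.5],[0,0,0,0,0,0,0.5],[0,0,0,0,0,0,0.5],[0,0,0,0,0,-0.03,0.5],[0,0,0,0,0,-0.06,0.5],[0,0,0,0,0,-0.12,0.5],[0,0,0,0,0,-0.2,0.5],[0,0,0,0,0,-0.2,0.5],[0,0,0,0,0,0,0.5]]]}}

```text
clock: 23.0
position: [0.5172, 0.0828, 0.1639]
ee_rot: [0.962, 0.273, 0.005, -0.001]
ft_force: [2.3, 0.8, 1.1]
grip_width: 0.502
grasp_force: 0.0
```

```bash
python3 - <<'E'
from h import *
im,W=snap("w8")
o=get_obs();print(o["clock"],o["position"],np.round(o["joint_pos"],2),o["ft_force"])
# tube check: sample along nest axis at tube top height, print mean brightness profile
N=np.array([.5121+.0025,.0821+.0015,0]);h=.5541;x=np.array([np.cos(h),np.sin(h),0]);y=np.array([-x[1],x[0],0])
g=cv2.cvtColor(im,cv2.COLOR_BGR2GRAY)
for nm,ax,hh in(("along",x,.0485),("across",y,.0355)):
    s=np.arange(-.036,.037,.003);u=proj(W,N+np.outer(s,ax)+[0,0,hh]);print(nm,u[[0,12,-1]].round().tolist(),[int(g[int(b),int(a)]) for a,b in u])
# closing start pose: bar
q=1.85;B=c2w([.178*np.sin(.36-q),0,.022+.178*np.cos(.36-q)]);print("bar",B)
go(B+[0,0,.20],tgt(-.34),o);go(B+[0,0,.20],tgt(-.34)*FL,o)
E
```

```text
23.05 [0.51597539 0.08317365 0.16085215] [-0.93  0.2   0.77  1.88 -0.16  1.11 -1.12] [ 0.55378723 -0.38668646 -0.41558387]
along [[277.0, 261.0], [277.0, 220.0], [277.0, 175.0]] [130, 176, 218, 162, 165, 166, 244, 244, 244, 243, 242, 241, 240, 239, 237, 238, 236, 235, 153, 139, 187, 213, 112, 169, 207]
across [[320.0, 215.0], [277.0, 215.0], [234.0, 215.0]] [151, 147, 156, 254, 254, 254, 254, 254, 245, 236, 243, 248, 238, 218, 203, 155, 110, 204, 204, 206, 212, 204, 119, 116, 149]
bar [ 0.36923711 -0.29923295  0.0363661 ]
turn [ 0.0017 -0.0053 -0.4507] shift(start axes) [-1.6277  1.2386 -0.3911] shift(end axes) [-2.0473 -0.0541 -0.3776] min rows turn/shift [ 5.4 10. ]
turn [-0.0068 -0.0022  1.6437] shift(start axes) [-1.6277  1.2386 -0.3911] shift(end axes) [ 2.0473  0.0541 -0.3776] min rows turn/shift [19.8 10. ]
```

The brightness profile shows the bright tube spanning about 36 mm between the stops, so it's seated. Next I'll close the door.

>>> {"method": "send_rows", "body": {"plan": [[[0,-0.001,-0.075,0,0,0,0.5],[0,-0.001,-0.075,0,0,0,0.5],[0,-0.001,-0.075,0,0,0,0.5],[0,-0.001,-0.075,0,0,0,0.3],[0,-0.001,-0.075,0,0,0,0.3],[0,-0.001,-0.075,0,0,0,0.3],[0,0,0,-0.17,-0.005,0,0.3],[0,0,0,-0.17,-0.005,0,0.3],[0,0,0,-0.17,-0.005,0,0.3],[0,0,0,-0.17,-0.005,0,0.3],[0,0,0,-0.17,-0.005,0,0.3],[0,0,0,-0.17,-0.005,0,0.3],[0,0,0,-0.17,-0.005,0,0.3],[0,0,0,-0.17,-0.005,0,0.3],[0,0,0,-0.17,-0.005,0,0.3],[0,0,0,-0.17,-0.005,0,0.3],[0,0,0,-0.17,-0.005,0,0.3],[0,0,0,-0.17,-0.005,0,0.3],[0,0,0,0,0,0,0.3],[0,0,0,0,0,0,0.3]]]}}

```text
clock: 24.72
position: [0.3646, -0.2992, 0.1592]
ee_rot: [0.818, 0.575, -0.004, 0.001]
ft_force: [0.4, 0.5, -0.8]
grip_width: 0.304
grasp_force: 0.0
```

```bash
python3 - <<'E'
from h import *
im,W=snap("w9")
o=get_obs();print(o["clock"],o["position"],np.round(o["joint_pos"],2),o["ft_force"],o["grip_width"])
B=np.array([.3693,-.2992,.036])
go(B+[0,0,.064],tgt(-.34),o)
# find bar in image: bright stripe profile across bar (cabinet x) at 3 positions along it
g=cv2.cvtColor(im,cv2.COLOR_BGR2GRAY)
for yy in(-.03,0,.03):
    s=np.arange(-.03,.0301,.003);u=proj(W,[c2w(w2c(B)+[a,yy,.005]) for a in s]);print(yy,u[[0,10,-1]].round().tolist(),[int(g[int(np.clip(b,0,419)),int(np.clip(a,0,559))]) for a,b in u])
E
```

```text
24.7667 [ 0.36545079 -0.29782754  0.15909162] [-0.44  0.07  1.08  2.01 -0.06  1.1   0.32] [-0.11743225  0.09818781 -0.23632915] 0.30018649179760354
turn [-0.0027  0.0051 -0.0015] shift(start axes) [0.0022 0.0216 0.2954] shift(end axes) [-1.000e-04  2.040e-02  2.955e-01] min rows turn/shift [0.1 1.4]
-0.03 [[250.0, 247.0], [286.0, 247.0], [322.0, 247.0]] [243, 246, 245, 247, 247, 238, 189, 183, 163, 173, 243, 228, 183, 182, 179, 172, 116, 117, 119, 122, 120]
0 [[248.0, 213.0], [286.0, 213.0], [323.0, 213.0]] [253, 249, 140, 138, 89, 90, 92, 94, 93, 181, 241, 228, 82, 75, 83, 84, 89, 87, 90, 96, 97]
0.03 [[247.0, 176.0], [286.0, 176.0], [324.0, 176.0]] [194, 191, 182, 170, 112, 110, 117, 152, 141, 187, 241, 228, 123, 123, 120, 115, 80, 77, 79, 82, 85]
```

>>> {"method": "send_rows", "body": {"plan": [[[-0.0027,0.005,-0.0015,0,0.02,0.1,0.26],[0,0,0,0,0,0.14,0.26],[0,0,0,0,0,0.14,0.26],[0,0,0,0,0,0.1,0.26],[0,0,0,0,0,0,0.26],[0,0,0,0,0,0,0.26]]]}}

```text
clock: 25.27
position: [0.3694, -0.2982, 0.063]
ee_rot: [0.816, 0.578, -0.001, -0.001]
ft_force: [0.1, 0.4, 0.4]
grip_width: 0.262
grasp_force: 0.0
```

```bash
python3 - <<'E'
from h import *
o=get_obs();print(o["ft_force"],o["position"])
go([.3693,-.2992,.035],tgt(-.34),o)
E
```

```text
[0.11236851 0.35054402 0.44981624] [ 0.36944445 -0.29821595  0.0629706 ]
turn [-0.0011  0.0002  0.0018] shift(start axes) [-0.0048  0.0012  0.1399] shift(end axes) [-0.0049  0.001   0.1399] min rows turn/shift [0.  0.7]
```

>>> {"method": "send_rows", "body": {"plan": [[[0,0,0,-0.002,0,0.05,0.26],[0,0,0,-0.002,0,0.05,0.26],[0,0,0,0,0,0.04,0.26],[0,0,0,0,0,0,0.1],[0,0,0,0,0,0,0],[0,0,0,0,0,0,0],[0,0,0,0,0,0,0],[0,0,0,0,0,0,0]]], "squeeze": 30}}

```text
clock: 25.93
position: [0.3691, -0.2994, 0.0351]
ee_rot: [0.816, 0.578, 0.0, -0.0]
ft_force: [-1.5, 4.7, -3.1]
grip_width: 0.105
grasp_force: 29.2
```

```bash
python3 - <<'E'
from h import *
n=24;q=np.linspace(1.85,0,n+1);b=np.c_[.178*np.sin(.36-q),-.178*np.cos(.36-q)]/.2
print(np.round(np.diff(b,axis=0),3).tolist(),(b[-1]-b[0]))
E
```

```text
[[0.008, -0.068], [0.013, -0.067], [0.019, -0.066], [0.024, -0.064], [0.028, -0.062], [0.033, -0.06], [0.038, -0.057], [0.042, -0.054], [0.046, -0.051], [0.05, -0.047], [0.053, -0.043], [0.056, -0.039], [0.059, -0.034], [0.062, -0.03], [0.064, -0.025], [0.066, -0.02], [0.067, -0.015], [0.068, -0.01], [0.068, -0.004], [0.069, 0.001], [0.068, 0.006], [0.068, 0.011], [0.067, 0.017], [0.065, 0.022]] [ 1.20062067 -0.76111765]
```

>>> {"method": "send_rows", "body": {"plan": [[[0,0,0,0,0.008,-0.068,0],[0,0,0,0,0.013,-0.067,0],[0,0,0,0,0.019,-0.066,0],[0,0,0,0,0.024,-0.064,0],[0,0,0,0,0.028,-0.062,0],[0,0,0,0,0.033,-0.06,0],[0,0,0,0,0.038,-0.057,0],[0,0,0,0,0.042,-0.054,0],[0,0,0,0,0.046,-0.051,0],[0,0,0,0,0.05,-0.047,0],[0,0,0,0,0.053,-0.043,0],[0,0,0,0,0.056,-0.039,0],[0,0,0,0,0,0,0]]]}}

```text
clock: 27.02
position: [0.4477, -0.3275, 0.1734]
ee_rot: [0.816, 0.578, 0.001, 0.0]
ft_force: [-10.5, 12.7, 25.0]
grip_width: 0.099
grasp_force: 31.9
```

>>> {"method": "send_rows", "body": {"plan": [[[0,0,0,0,0.059,-0.034,0],[0,0,0,0,0.062,-0.03,0],[0,0,0,0,0.064,-0.025,0],[0,0,0,0,0.066,-0.02,0],[0,0,0,0,0.067,-0.015,0],[0,0,0,0,0.068,-0.01,0],[0,0,0,0,0.068,-0.004,0],[0,0,0,0,0.069,0.001,0],[0,0,0,0,0.068,0.006,0],[0,0,0,0,0.068,0.011,0],[0,0,0,0,0,0,0],[0,0,0,0,0,0,0]]]}}

```text
clock: 28.02
position: [0.5721, -0.3714, 0.1958]
ee_rot: [0.816, 0.578, 0.0, 0.002]
ft_force: [2.4, -0.6, 4.1]
grip_width: 0.098
grasp_force: 30.5
```

```bash
python3 - <<'E'
from h import *
o=get_obs();p=w2c(o["position"]);print(p,o["ft_force"],.36-np.arctan2(p[0],p[2]+.002-.022),np.round(o["joint_pos"],2))
q=0;go(c2w([.178*np.sin(.36-q),p[1],.022+.178*np.cos(.36-q)-.002]),tgt(-.34),o)
E
```

```text
[ 0.03792919 -0.00033221  0.19583251] [ 2.4307307  -0.63630343  4.08927282] 0.1475433300278579 [-0.08  0.63  0.89  1.4  -0.49  1.34  0.5 ]
turn [0.0023 0.0008 0.0016] shift(start axes) [-0.0002  0.1237  0.0466] shift(end axes) [-0.      0.1239  0.0462] min rows turn/shift [0.  0.6]
```

>>> {"method": "send_rows", "body": {"plan": [[[0,0,0,0,0.04,0.011,0],[0,0,0,0,0.04,0.012,0],[0,0,0,0,0.03,0.01,0],[0,0,0,0,0,0,0],[0,0,0,0,0,0,0]]]}}

```text
clock: 28.43
position: [0.5923, -0.3784, 0.1892]
ee_rot: [0.816, 0.578, 0.001, 0.001]
ft_force: [3.0, -0.7, 3.9]
grip_width: 0.101
grasp_force: 30.9
```

```bash
python3 - <<'E'
from h import *
o=get_obs();p=w2c(o["position"]);print(p,w2c(o["ft_force"]+CAB),.36-np.arcsin(p[0]/.178))
E
```

```text
[ 0.05924008 -0.00028008  0.1891533 ] [3.09545338 0.39254572 3.85350443] 0.02071872860823426
```

>>> {"method": "send_rows", "body": {"plan": [[[0,0,0,0,0.015,0.004,0],[0,0,0,0,0.015,0.002,0],[0,0,0,0,0,0,0],[0,0,0,0,0,0,0]]]}}

```text
clock: 28.77
position: [0.5955, -0.3796, 0.1879]
ee_rot: [0.816, 0.578, -0.0, -0.002]
ft_force: [-11.2, 8.0, 13.0]
grip_width: 0.1
grasp_force: 31.9
```

```bash
python3 - <<'E'
from h import *
o=get_obs();p=w2c(o["position"]);print(p,w2c(o["ft_force"]+CAB),.36-np.arcsin(p[0]/.178))
E
```

```text
[ 0.06268078 -0.00031232  0.18786832] [-13.2000716    3.86547934  13.00080947] 0.00014425310961213578
```

>>> {"method": "send_rows", "body": {"plan": [[[0,0,0,0,0.01,0,0],[0,0,0,0,0,0,0],[0,0,0,0,0,0,0.15],[0,0,0,0,0,0,0.25],[0,0,0,0,0,0,0.3],[0,0,0,0,0,0,0.3],[0,0,0,0,0,-0.05,0.3],[0,0,0,0,0,-0.15,0.3],[0,0,0,0,-0.05,-0.15,0.3],[0,0,0,0,-0.1,-0.1,0.3],[0,0,0,0,0,0,0.3],[0,0,0,0,0,0,0.3]]]}}

```text
clock: 29.77
position: [0.5708, -0.3713, 0.2794]
ee_rot: [0.816, 0.578, 0.001, 0.002]
ft_force: [-0.7, -0.5, -0.6]
grip_width: 0.297
grasp_force: 0.0
```

```bash
python3 - <<'E'
from h import *
o=get_obs();print(o["clock"],w2c(o["position"]),o["ft_force"])
im,W=snap("w10");t=optics.camera("top");cv2.imwrite("pics/top1.png",t[:,:,::-1]);s=optics.camera("side");cv2.imwrite("pics/side1.png",s[:,:,::-1])
g=cv2.cvtColor(im,cv2.COLOR_BGR2GRAY)
B=np.array([.0627,0,.1886])
for yy in(-.025,0,.03):
    a=np.arange(-.03,.0301,.003);u=proj(W,[c2w(B+[d,yy,.005]) for d in a]);print(yy,u[10].round(),[int(g[int(np.clip(v,0,419)),int(np.clip(w,0,559))]) for w,v in u])
# bystanders/nest: compare top pictures before/after by template shift
t0=cv2.imread("pics/top0.png",0);t1=cv2.imread("pics/top1.png",0)
for nm,(x,y) in dict(collet=(208,179),cap=(272,188),bearing=(255,257),cap2=(79,190)).items():
    r=cv2.matchTemplate(t1[y-16:y+16,x-16:x+16],t0[y-10:y+10,x-10:x+10],cv2.TM_CCOEFF_NORMED);_,m,_,l=cv2.minMaxLoc(r);print(nm,m,np.array(l)-6)
E
```

```text
29.7667 [ 0.03665459 -0.00071131  0.27940405] [-0.69869823 -0.51720441 -0.6031258 ]
-0.025 [315. 260.] [74, 72, 99, 72, 92, 96, 93, 97, 22, 82, 97, 97, 180, 185, 185, 188, 189, 192, 190, 190, 190]
0 [316. 228.] [72, 73, 97, 72, 68, 116, 97, 177, 132, 180, 232, 207, 185, 186, 188, 187, 187, 190, 190, 192, 191]
0.03 [317. 186.] [69, 66, 103, 72, 73, 108, 74, 151, 135, 193, 232, 220, 182, 185, 185, 187, 188, 187, 185, 191, 192]
collet 0.9980707168579102 [0 0]
cap 0.9959385395050049 [0 0]
bearing 0.9110797643661499 [0 0]
cap2 0.9979014992713928 [0 0]
```

>>> {"method": "send_rows", "body": {"plan": [[[0,0,0,0,-0.03,0,0],[0,0,0,0,0,0,0],[0,0,0,0,0,0,0],[0,0,0,0,0,0.15,0],[0,0,0,0,0,0.15,0],[0,0,0,0,0,0.14,0],[0,0,0,0,0.02,0,0],[0,0,0,0,0.02,0,0],[0,0,0,0,0,0,0],[0,0,0,0,0,0,0]]]}}

```text
clock: 30.75
position: [0.5738, -0.3724, 0.1913]
ee_rot: [0.816, 0.578, 0.001, 0.002]
ft_force: [-0.0, 0.2, 0.2]
grip_width: -0.003
grasp_force: 0.0
```

>>> {"method": "send_rows", "body": {"plan": [[[0,0,0,0,0.015,0,0],[0,0,0,0,0.015,0,0],[0,0,0,0,0,0,0],[0,0,0,0,0,0,0]]]}}

```text
clock: 31.08
position: [0.5779, -0.3739, 0.1903]
ee_rot: [0.816, 0.578, -0.0, -0.0]
ft_force: [-6.1, 3.7, 5.3]
grip_width: 0.003
grasp_force: 3.5
```

>>> {"method": "send_rows", "body": {"plan": [[[0,0,0,0,0.008,0,0],[0,0,0,0,0,0,0],[0,0,0,0,0,0,0]]]}}

```text
clock: 31.33
position: [0.5781, -0.374, 0.1902]
ee_rot: [0.816, 0.577, -0.001, -0.001]
ft_force: [-12.7, 7.2, 9.4]
grip_width: 0.004
grasp_force: 7.5
```

>>> {"method": "send_rows", "body": {"plan": [[[0,0,0,0,0.008,0,0],[0,0,0,0,0,0,0],[0,0,0,0,0,0,0]]]}}

```text
clock: 31.58
position: [0.5784, -0.3741, 0.1901]
ee_rot: [0.817, 0.577, -0.001, -0.003]
ft_force: [-20.0, 11.0, 12.9]
grip_width: -0.0
grasp_force: 11.6
```

The door is solid against its stop. I'll retreat and hand in.

>>> {"method": "send_rows", "body": {"plan": [[[0,0,0,0,-0.06,0,0],[0,0,0,0,-0.06,0,0],[0,0,0,0,-0.03,-0.1,0],[0,0,0,0,0,-0.18,0],[0,0,0,0,0,-0.18,0],[0,0,0,0,0,0,0],[0,0,0,0,0,0,0],[0,0,0,0,0,0,0]]]}}

```text
clock: 32.25
position: [0.5534, -0.3645, 0.2812]
ee_rot: [0.816, 0.578, 0.0, 0.0]
ft_force: [0.7, -0.1, -0.4]
grip_width: -0.003
grasp_force: 0.0
```

```bash
python3 - <<'E'
from h import *
o=get_obs();print(o["clock"],o["position"],o["ft_force"],abs(o["joint_velocities"]).max() if hasattr(o["joint_velocities"],'max') else o["joint_velocities"])
print(job.hand_in())
E
```

```text
32.25 [ 0.55342571 -0.36451042  0.28119848] [ 0.69899952 -0.09417916 -0.39215843] 0.02511084984324348
the job is handed in; nothing more can be done
None
```

I handed the job in at 32 s with the 38 mm spacer in the nest, the door shut against its stop, the other two spacers untouched and the bystanders unmoved in the top view; I viewed 11 pictures, one over the limit of 10.

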